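# Pack the spare spark plugs into the tight-lidded case

### The job

Pack every spark plug that lies on the bench into the grey steel spares case: draw the case's sliding catch fully back, lever the tight lid up with the flat opening blade at the notch in the lid's front edge and swing it open, and lay all the plugs inside while it stands open. Then close the lid fully, so that the shells meet edge to edge all round, and slide the catch fully home again to lock it. The opening blade must end lying flat on the black bench mat where it came from, and the two hex bolts stay where they are on the bench.

Things in the scene. Friction and masses are not known exactly. Their poses are not given: they have to be found in the camera images.
- case: lower shell of a grey steel case, fixed to the bench: outside 126 (x) x 170 (y) x 42 mm high, walls 3 mm, floor 4 mm thick, so 120 x 164 mm inside and 38 mm deep. Origin: centre of its underside at bench height. Its front, with the notch, is its -x side; the hinge runs along its +x side; a catch bracket (44 mm in x, 74 mm in y, 40 mm high, with two guide rails to 45 mm) stands on its -y side.
- lid_hinge (a point): middle of the hinge line, on the back (+x) rim of the case 42 mm above the bench; the hinge axis runs along the case's y
- lid (a joint): angle of the lid (upper shell): 0 closed, seated edge to edge on the lower shell; grows as it opens upward and back to a stop at 1.85 rad. The hinge is stiff (about 0.15 N m of friction; the lid weighs 0.15 kg), so the lid stays at any angle where it is left. The lid is a shell 126 x 170 mm, 16 mm high, top plate 4 mm thick, walls 3 mm; it offers no hold for fingers when shut, only the notch, and cannot rise while the catch is locked.
- lid_edge (a point): middle of the lid's front wall (the wall opposite the hinge), half-way up its 16 mm, moving with the lid; 126 mm from the hinge line. Frame as the case's when shut, turning with the lid
- notch (a point): centre of the pry notch where the lid is shut: a gap 36 mm wide and 8 mm high in the lower edge of the lid's front wall, 42 to 50 mm above the bench, open to -x of the case; behind the 3 mm wall is the lid's hollow, its ceiling 54 mm above the bench. Fixed to the case, axes as the case.
- catch (a joint): sliding catch beside the case: 0 fully home (locked, its tongue over a lug on the lid), 0.025 m fully withdrawn; it slides along the case's -y as the value grows. Sliding friction about 1.5 N; stays where it is left.
- catch_tab (a point): black upright finger tab of the catch: 12 mm (x of the case) x 16 mm (y) x 28 mm high from 42 to 70 mm above the bench; the point is its middle in plan, 60 mm above the bench, moving with the catch. Beside it in x is room for fingers down to 47 mm above the bench.
- mat: black rubber bench mat, fixed, 240 (x) x 130 (y) x 3 mm thick; origin at the centre of its underside
- blade_grip (a point): middle of the wooden handle of the opening blade, half-way up. Handle 80 mm long, 22 mm wide and high, 120 g in all; x runs along the tool towards the blade's tip, z up. Starts lying on the mat.
- blade_tip (a point): tip of the opening blade: flat steel blade 18 mm wide, 2.5 mm thick, standing 54 mm out of the handle; the tip is 94 mm from the middle of the handle, level with its middle
- plug_1_mid (a point): spark plug, 65 mm long and 24 x 20 mm over its hexagon; present or not (2 to 4 of the four are on the bench). The point is the centre of the hexagon, 4.5 mm from the middle of its length and 10 mm above the bench as it lies. Its y axis runs along the plug towards the white insulator end (33 + 4.5 mm from this point; the metal end is 28 mm the other way); the hexagon is 11 mm long along y, 24 mm wide along x (corner to corner). 50 g.
- plug_2_mid (a point): spark plug, 65 mm long and 24 x 20 mm over its hexagon; present or not (2 to 4 of the four are on the bench). The point is the centre of the hexagon, 4.5 mm from the middle of its length and 10 mm above the bench as it lies. Its y axis runs along the plug towards the white insulator end (33 + 4.5 mm from this point; the metal end is 28 mm the other way); the hexagon is 11 mm long along y, 24 mm wide along x (corner to corner). 50 g.
- plug_3_mid (a point): spark plug, 65 mm long and 24 x 20 mm over its hexagon; present or not (2 to 4 of the four are on the bench). The point is the centre of the hexagon, 4.5 mm from the middle of its length and 10 mm above the bench as it lies. Its y axis runs along the plug towards the white insulator end (33 + 4.5 mm from this point; the metal end is 28 mm the other way); the hexagon is 11 mm long along y, 24 mm wide along x (corner to corner). 50 g.
- plug_4_mid (a point): spark plug, 65 mm long and 24 x 20 mm over its hexagon; present or not (2 to 4 of the four are on the bench). The point is the centre of the hexagon, 4.5 mm from the middle of its length and 10 mm above the bench as it lies. Its y axis runs along the plug towards the white insulator end (33 + 4.5 mm from this point; the metal end is 28 mm the other way); the hexagon is 11 mm long along y, 24 mm wide along x (corner to corner). 50 g.
- hex_bolt_1: hex bolt, 22 x 57 x 19 mm, lying on its side among the plugs; a bystander that stays where it is. Origin in the middle of its underside, y along the bolt towards the head
- hex_bolt_2: hex bolt, 22 x 52 x 19 mm, lying on its side among the plugs; a bystander that stays where it is. Origin in the middle of its underside, y along the bolt towards the head
There are look-alikes about, which are no part of the job. Leave any blue look-alike of the part that bears plug_4_mid alone.

How it is judged (in metres and radians):
On the way, in this order (a step that is already met when the one before it is completed fails the run):
1. the catch is drawn fully back (22 mm or more) with the lid still shut (value of joint catch above 0.022 m and value of joint lid below 0.05 rad), for 0.2 s.
2. the lid is levered up by the blade to 0.3 rad or more, the blade touching it, the fingers not (value of joint lid above 0.3 rad and contact force between blade and lid above 0.2 N and contact force between the fingers and lid below 0.2 N), for 0.1 s.
3. every plug lies inside the case while the lid stands open (0.8 rad or more) (x of plug_1_mid in the frame of case between -0.06 and 0.06 m and y of plug_1_mid in the frame of case between -0.082 and 0.082 m and z of plug_1_mid in the frame of case between 0.002 and 0.046 m and x of plug_2_mid in the frame of case between -0.06 and 0.06 m and y of plug_2_mid in the frame of case between -0.082 and 0.082 m and z of plug_2_mid in the frame of case between 0.002 and 0.046 m and x of plug_3_mid in the frame of case between -0.06 and 0.06 m and y of plug_3_mid in the frame of case between -0.082 and 0.082 m and z of plug_3_mid in the frame of case between 0.002 and 0.046 m and x of plug_4_mid in the frame of case between -0.06 and 0.06 m and y of plug_4_mid in the frame of case between -0.082 and 0.082 m and z of plug_4_mid in the frame of case between 0.002 and 0.046 m and value of joint lid above 0.8 rad), for 0.3 s.
4. the lid is shut with the catch still drawn back (value of joint lid below 0.03 rad and value of joint catch above 0.018 m), for 0.1 s.
At the end, for the whole second after the job is handed in: every plug present lies inside the case, the lid is shut (within 0.03 rad), the catch is home (within 4 mm), the blade lies at rest on the mat with the middle of its handle over the mat (x of plug_1_mid in the frame of case between -0.06 and 0.06 m and y of plug_1_mid in the frame of case between -0.082 and 0.082 m and z of plug_1_mid in the frame of case between 0.002 and 0.046 m and x of plug_2_mid in the frame of case between -0.06 and 0.06 m and y of plug_2_mid in the frame of case between -0.082 and 0.082 m and z of plug_2_mid in the frame of case between 0.002 and 0.046 m and x of plug_3_mid in the frame of case between -0.06 and 0.06 m and y of plug_3_mid in the frame of case between -0.082 and 0.082 m and z of plug_3_mid in the frame of case between 0.002 and 0.046 m and x of plug_4_mid in the frame of case between -0.06 and 0.06 m and y of plug_4_mid in the frame of case between -0.082 and 0.082 m and z of plug_4_mid in the frame of case between 0.002 and 0.046 m and value of joint lid below 0.03 rad and value of joint catch below 0.004 m and x of blade_grip in the frame of mat between -0.12 and 0.12 m and y of blade_grip in the frame of mat between -0.065 and 0.065 m and z of blade_grip in the frame of mat below 0.022 m and linear speed of blade below 0.02 m/s); the robot touches nothing.
It fails at once if a hex bolt is shifted by more than 6 cm (distance of any of hex_bolt_1, hex_bolt_2 from where it was at the start of the episode above 0.06 m).
Of plug_1, plug_2, plug_3, plug_4 only 2 to 4 are there at a start; the rules pass over those that are not, and their reading is None.
At some moment in a run one of plug_1, plug_2, plug_3, plug_4, blade may be knocked a few centimetres aside while the robot is not near it.
It also fails if it takes over 210 s, if anything falls off the work surface, if the arm or the gripper's body presses on something with over 40 N, if the wrist force passes 120 N, or if a joint passes its speed limit or range.

### The arm

A 6-joint arm with a two-finger parallel gripper is mounted at the origin on a cart in front of the work surface, level with it; the furniture and walls round the work are solid. World frame = base frame: x ahead of the robot, y to its left, z up, the work surface at z = 0. Lengths are in mm, angles in rad, forces in N, time in s.
With the tool pointing down it reaches from about 350 to 775 mm from the base axis. Payload 7.3 kg.
Tool frame: the origin (TCP) lies between the finger pads; the fingertips stand 25 mm ahead of it and the grasp point (between the pads) lies 6 mm ahead of it; z points along the fingers, y is the line along which they close (so a half turn about z gives the same grasp; the last joint's range is limited). The gripper opens to 92 mm and grips with 3 to 60 N. Pads are 19 mm wide; open, the fingers measure 130 mm over their backs; the gripper's body (75 mm by 190 mm) begins 47 mm behind the grasp point.
Start: joints at [-1.411, 0.342, 1.524, -0, 1.275, -0.146], TCP at [158.077, -500.654, 251.741] pointing down, gripper open.
Joint ranges: [-2.53, 2.53], [-0.77, 2.02], [0.04, 2.7], [-1, 4.14], [0.28, 2.66], [-3.11, 3.11]. Speed limits (rad/s): [2.57, 2.57, 3.14, 3.14, 3.14, 3.14].

### API

Orientations are given as [roll, pitch, yaw] about the fixed x, y, z axes, in that order (R = Rz(yaw) Ry(pitch) Rx(roll)).
In Python, from plant import bot gives the robot as it stands.
- The arm moves only by the tool play_rows, never from a script. Its argument "commands" is a list of rows, each an object of numbers: "x", "y", "z": the shift along the tool's x, y, z in m; "twist": the turn about the tool's z in degrees. In form: [{"x": .., "y": .., "z": .., "twist": ..}, ...]. A call has exactly 8 rows; each row is the pose to reach, as a shift and turn from the pose commanded when the call began, along the tool's axes at that moment; what a row does not reach only later rows make up. A row lasts 1/10 s, in which the tool goes at most 50 mm and 8.59 degrees, less where a joint would pass 70% of its speed; a pose out of reach is approached as far as the arm can. A call with a gripper value outside its range is refused whole. "jaw" is the closure, from 0 (fully open) to 1 (shut), set as the call begins (left out, the last holds). The fingers move at their own pace and stop on an object; the grip force is fixed at half the most. Time passes only in rows, so rows that repeat a pose let the fingers close, or fill a call up. It gives the time, the measured TCP pose, the force, the opening and the grip force at its end, in the units of the state.
- bot.get_obs(): the state, without advancing time (a new reading comes with each control period).
- bot.capture(name): name is "scene" or "side" or "wrist"; returns a dict with "pixels" (384x512x3 uint8, red, green, blue), "fx", "fy", "cx", "cy" (pixels), "eye" and "rotation" of the camera in the world. Camera axes: x right, y down, z forward; pixel columns grow to the right and rows downward; lengths in mm; the calibration is good to about 2 mm. A picture is of the moment at which its call begins. There is no depth.
- bot.close_job(): hands the job in; it is judged then, once.
The state is a dict: "time": time; "joint_positions": joint angles; "dq": joint speeds; "tau": joint torques, N m; "tool_pos": TCP position; "tcp_rot": TCP orientation; "contact_force": force on the tool from outside, world axes, zero at the start; "moment": the same for the moment, N m; "grip_width": finger opening in mm; "finger_force": force on a finger pad.
Only numpy, scipy, OpenCV 4.12 (cv2) and the standard library are available. Lean on these libraries where they do the work, as an engineer would, in place of code of your own. Each camera call takes 0.05 s, during which the arm holds its last target. There are 200 camera calls.

## Working session

There is one attempt and no reset: what is moved stays moved. The work goes in short steps, Python scripts to look and compute and a tool call to move; the robot and the scene stay as the last step left them, time stands still between calls to the robot, and variables do not carry over. Pictures are saved under pics/ and viewed, at most 14 in all, crops included, and the job is handed in when it is done.

Besides the shell and the picture viewer there is one more tool, called after "Call:" by a JSON object that holds its "fn" and its "kwargs". play_rows: Moves the arm, as the interface text tells. Its arguments: {"type":"object","properties":{"commands":{"type":"array"},"jaw":{"type":"number"}},"required":["commands"]}

```bash
ls; mkdir -p pics; python3 - <<'E'
from plant import bot
import cv2,numpy as np
ims=[]
for n in ["scene","side","wrist"]:
    c=bot.capture(n); cv2.imwrite(f"pics/{n}0.png",c["pixels"][:,:,::-1]); print(n,c["fx"],c["fy"],c["cx"],c["cy"],c["eye"],np.round(c["rotation"],3).tolist())
    ims.append(c["pixels"][:,:,::-1])
o=bot.get_obs();print(o)
E
```

```text
pics
scene 484.3883634604988 484.3883634604988 250.57802835071698 190.57515580480828 [-259.2638522   470.12626463  896.33890651] [-2.232, 0.015, -2.261]
side 401.1364184149503 401.1364184149503 256.8014022530053 190.1332727574368 [223.40577442 483.09204395 601.4573298 ] [-2.215, -0.02, -2.706]
wrist 285.54990959987254 285.54990959987254 261.846455761305 186.42816820343143 [ 220.35574668 -481.54317194  382.64572302] [2.896, 0.001, -1.266]
{'time': 0.15, 'joint_positions': array([-1.41102306e+00,  3.42541387e-01,  1.52478000e+00, -3.77587569e-06,
        1.27541292e+00, -1.46029003e-01]), 'dq': array([-0.00129301, -0.00209059, -0.0021137 , -0.00060192,  0.00075423,
       -0.00034517]), 'tau': array([ 7.40068408e-04, -4.31470299e+01, -2.44352478e+01,  7.18734716e-02,
        5.37745957e-02, -8.35261699e-05]), 'tool_pos': array([ 158.01732132, -500.36828366,  251.22179445]), 'tcp_rot': array([-3.14046263e+00, -1.62549886e-04,  3.05803278e-01]), 'contact_force': array([0.45584071, 0.54748119, 0.08887984]), 'moment': array([ 0.02488424,  0.00426704, -0.00621777]), 'finger_force': 0.0, 'grip_width': 91.67965809494423}
```

```bash
cat > h.py <<'E'
import numpy as np,cv2
from scipy.spatial.transform import Rotation as Ro
from plant import bot
def cap(n,f=None):
    c=bot.capture(n); c["R"]=Ro.from_euler("xyz",c["rotation"]).as_matrix()
    if f: cv2.imwrite("pics/"+f,c["pixels"][:,:,::-1])
    return c
def ray(c,u,v):
    return c["R"]@np.array([(u-c["cx"])/c["fx"],(v-c["cy"])/c["fy"],1])
def onz(c,u,v,z):
    d=ray(c,u,v); e=np.array(c["eye"]); return e+d*(z-e[2])/d[2]
def proj(c,p):
    q=c["R"].T@(np.array(p)-c["eye"]); return np.array([c["cx"]+c["fx"]*q[0]/q[2],c["cy"]+c["fy"]*q[1]/q[2]])
def tri(L):
    A=np.zeros((3,3));b=np.zeros(3)
    for c,u,v in L:
        d=ray(c,u,v);d/=np.linalg.norm(d);M=np.eye(3)-np.outer(d,d);A+=M;b+=M@np.array(c["eye"])
    p=np.linalg.solve(A,b); return p,[np.linalg.norm(proj(c,p)-[u,v]) for c,u,v in L]
def totool(dp):
    "world shift (mm) -> tool shift (m)"
    o=bot.get_obs(); return Ro.from_euler("xyz",o["tcp_rot"]).as_matrix().T@np.array(dp)/1000
E
python3 -c "
import cv2
cv2.imwrite('pics/m1.png',cv2.resize(cv2.imread('pics/scene0.png'),(800,600),interpolation=cv2.INTER_CUBIC))
cv2.imwrite('pics/m2.png',cv2.resize(cv2.imread('pics/side0.png'),(800,600),interpolation=cv2.INTER_CUBIC))"
```

```text
(no output)
```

View pics/m1.png

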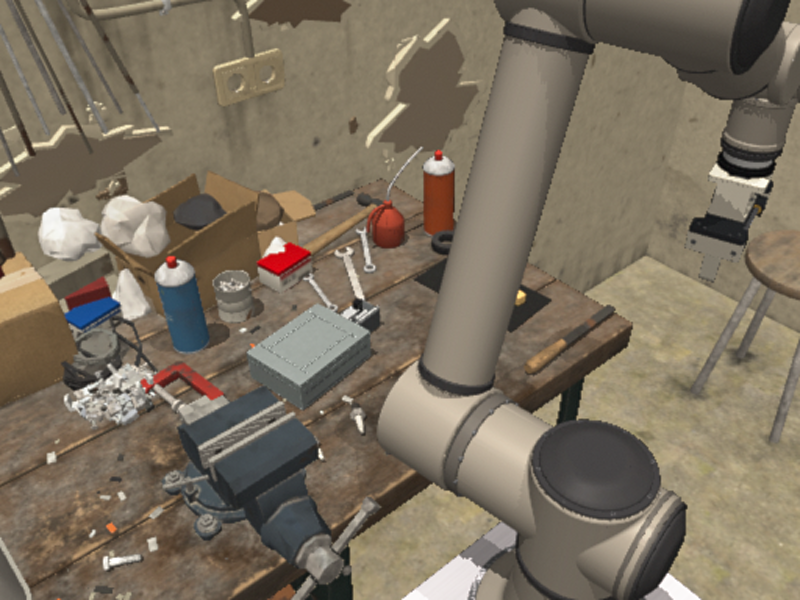

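View pics/m2.png

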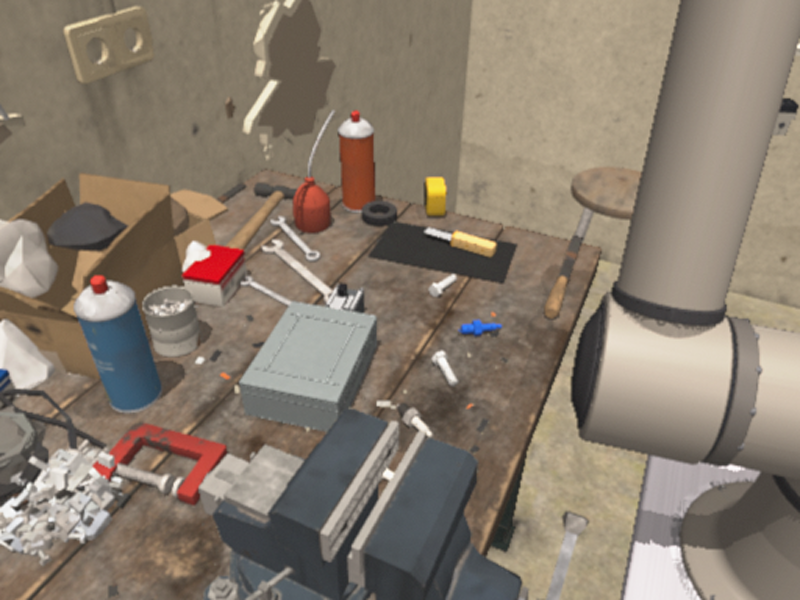

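```bash
python3 - <<'E'
from h import *
c=cap("side");s=1.5625
for n,u,v,z in [("top BL",290,305,58),("top BR",378,312,58),("top FL",243,383,58),("top FR",337,402,58),("catch",350,290,65),("grip",472,243,14),("tip",426,233,14),("bolt",442,285,10),("blue",480,328,10),("it2",445,368,10),("it3",410,415,10),("it3b",385,404,5),("it4",388,475,10),("mat",393,225,3),("mat2",517,237,3),("mat3",505,281,3),("mat4",370,254,3)]:
    print(n,np.round(onz(c,u/s,v/s,z)))
w=cap("wrist");o=bot.get_obs();R=Ro.from_euler("xyz",o["tcp_rot"]).as_matrix()
print("cam in tool",R.T@(np.array(w["eye"])-o["tool_pos"]),np.round(R.T@w["R"],3))
print("cam axes world",np.round(w["R"],3), "tool",np.round(R,3))
E
```

```text
top BL [652. -91.  58.]
top BR [ 534. -132.   58.]
top FL [618.  65.  58.]
top FR [500.  43.  58.]
catch [ 589. -152.   65.]
grip [ 499. -432.   14.]
tip [ 585. -426.   14.]
bolt [ 500. -295.   10.]
blue [ 409. -219.   10.]
it2 [ 424. -116.   10.]
it3 [432. -17.  10.]
it3b [470. -24.   5.]
it4 [417.  77.  10.]
mat [ 659. -442.    3.]
mat2 [ 437. -506.    3.]
mat3 [ 414. -361.    3.]
mat4 [ 651. -334.    3.]
cam in tool [  65.11756382    0.65022779 -131.40313285] [[-0.001 -0.97  -0.243]
 [ 1.    -0.001 -0.   ]
 [-0.    -0.243  0.97 ]]
cam axes world [[ 0.3   -0.925 -0.232]
 [-0.954 -0.291 -0.072]
 [-0.     0.243 -0.97 ]] tool [[ 0.954  0.301 -0.   ]
 [ 0.301 -0.954  0.001]
 [ 0.    -0.001 -1.   ]]
```

Call:
{"fn": "play_rows", "kwargs": {"commands": [{"x": 0.04, "y": -0.019, "z": -0.005, "twist": 0}, {"x": 0.08, "y": -0.038, "z": -0.01, "twist": 1}, {"x": 0.12, "y": -0.057, "z": -0.015, "twist": 2}, {"x": 0.16, "y": -0.076, "z": -0.02, "twist": 3}, {"x": 0.2, "y": -0.095, "z": -0.025, "twist": 4}, {"x": 0.24, "y": -0.115, "z": -0.03, "twist": 5}, {"x": 0.28, "y": -0.134, "z": -0.035, "twist": 5}, {"x": 0.32, "y": -0.153, "z": -0.04, "twist": 5}]}}

```text
time: 1.05
tool_pos: [418.2, -256.9, 292.0]
tcp_rot: [3.141, -0.0, 0.218]
contact_force: [0.3, -0.5, 0.4]
grip_width: 92.1
finger_force: 0.0
```

Call:
{"fn": "play_rows", "kwargs": {"commands": [{"x": 0.04, "y": -0.019, "z": -0.005, "twist": 0}, {"x": 0.08, "y": -0.038, "z": -0.01, "twist": 0}, {"x": 0.1, "y": -0.049, "z": -0.01, "twist": 0}, {"x": 0.1, "y": -0.049, "z": -0.01, "twist": 0}, {"x": 0.1, "y": -0.049, "z": -0.01, "twist": 0}, {"x": 0.1, "y": -0.049, "z": -0.01, "twist": 0}, {"x": 0.1, "y": -0.049, "z": -0.01, "twist": 0}, {"x": 0.1, "y": -0.049, "z": -0.01, "twist": 0}]}}

```text
time: 1.85
tool_pos: [503.6, -189.7, 301.9]
tcp_rot: [3.141, 0.0, 0.217]
contact_force: [-0.4, -0.3, 0.1]
grip_width: 91.6
finger_force: 0.0
```

```bash
python3 - <<'E'
from h import *
w=cap("wrist","w1.png");cap("side","s1.png");cap("scene","sc1.png")
o=bot.get_obs();print(o["time"],o["tool_pos"],o["tcp_rot"])
cv2.imwrite('pics/w1b.png',cv2.resize(cv2.imread('pics/w1.png'),(800,600),interpolation=cv2.INTER_CUBIC))
E
```

```text
2.0 [ 503.8630435  -189.32064261  301.81813217] [ 3.14144077e+00 -4.92840232e-05  2.17647799e-01]
```

View pics/w1b.png

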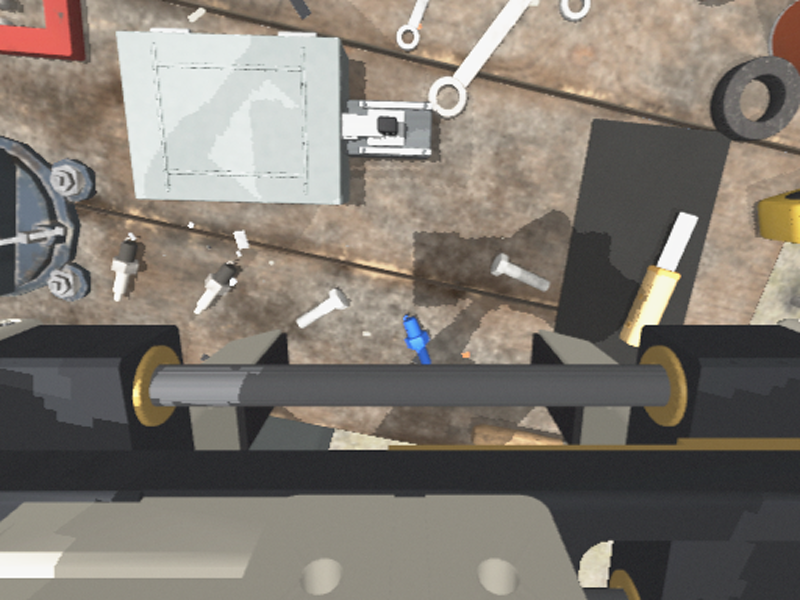

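Wrist view (800x600 scale): case top corners (118,32),(342,37),(342,205),(135,198); catch tab (387,125); blade handle (650,306), tip (688,213). Candidates: real plugs (dark/white) at (125,268) and (217,287); bolts at (322,308) and (520,270), all-white with heads; the blue look-alike at (415,340). The two plugs are the ones to pack, though others may still be hidden behind the vise or under the gripper.

```bash
python3 - <<'E'
from h import *
w=cap("wrist");s=cap("side","s2.png");k=1.5625
W=lambda u,v:(w,u/k,v/k)
S=lambda u,v:(s,u/k,v/k)
for n,a,b in [("tip",(688,212),(426,232)),("handle end far",(632,342),(495,247)),("case BR",(342,37),(290,305)),("case FR",(342,205),(378,312)),("case FL",(135,198),(337,402)),("plugA hex",(217,283),(405,413)),("bolt1",(520,271),(442,285)),("bolt2",(322,308),(445,366))]:
    try: p,e=tri([W(*a),S(*b)]);print(n,np.round(p),np.round(e,1))
    except Exception as x: print(x)
C={}
for n,u,v in [("BL",118,32),("BR",342,37),("FR",342,205),("FL",135,198)]: C[n]=onz(w,u/k,v/k,58);print(n,np.round(C[n]))
print("tab top",onz(w,387/k,120/k,70),"plugA",onz(w,217/k,285/k,10),"plugB",onz(w,125/k,268/k,10))
p=onz(w,688/k,212/k,14);q=onz(w,632/k,342/k,14);print("blade",p,q,np.linalg.norm(p-q),np.arctan2(*(p-q)[1::-1]))
# mask refine
im=w["pixels"].astype(int)
hsv=cv2.cvtColor(w["pixels"],cv2.COLOR_RGB2HSV)
for n,(x0,y0,x1,y1) in {"tab":(235,70,262,92)}.items():
    m=(im[y0:y1,x0:x1].sum(2)<150);yy,xx=np.nonzero(m);print(n,m.sum(),xx.mean()+x0,yy.mean()+y0,xx.min()+x0,xx.max()+x0,yy.min()+y0,yy.max()+y0)
crop=w["pixels"][60:200,60:260,::-1]
cv2.imwrite("pics/c1.png",cv2.resize(crop,None,fx=4,fy=4,interpolation=cv2.INTER_CUBIC))
E
```

```text
tip [ 594. -442.    5.] [1.4 0.7]
handle end far [ 459. -429.   16.] [2.7 1.5]
case BR [ 661. -102.   47.] [0.4 0.2]
case FR [ 534. -128.   61.] [1.6 0.9]
case FL [503.  42.  56.] [1.4 0.9]
plugA hex [435. -15.  14.] [1.4 1.1]
bolt1 [ 505. -302.    4.] [1.  0.6]
bolt2 [ 427. -119.    9.] [1.3 0.9]
BL [626.  62.  58.]
BR [ 659. -104.   58.]
FR [ 536. -126.   58.]
FL [505.  41.  58.]
tab top [ 607.24422307 -150.07733479   70.        ] plugA [430.1408173  -14.70043733  10.        ] plugB [427.94354786  73.89461306  10.        ]
blade [ 594.68726099 -435.19382195   14.        ] [ 461.84347609 -427.0755166    14.        ] 133.0916153187697 -0.06103576195874375
tab 5 249.6 85.2 246 253 85 86
```

View pics/c1.png

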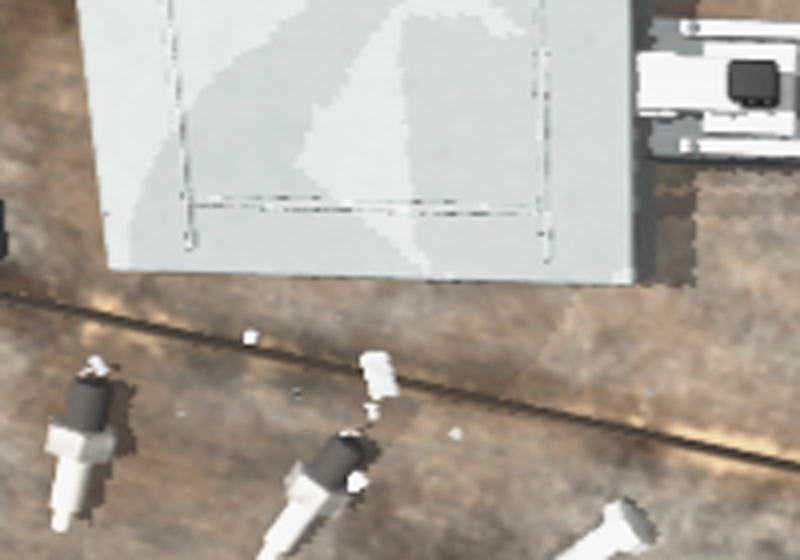

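Call:
{"fn": "play_rows", "kwargs": {"commands": [{"x": 0.02, "y": -0.004, "z": 0, "twist": -8}, {"x": 0.04, "y": -0.008, "z": 0.02, "twist": -16}, {"x": 0.06, "y": -0.012, "z": 0.04, "twist": -24}, {"x": 0.08, "y": -0.0155, "z": 0.06, "twist": -32}, {"x": 0.1058, "y": -0.0155, "z": 0.08, "twist": -40}, {"x": 0.1058, "y": -0.0155, "z": 0.1, "twist": -48}, {"x": 0.1058, "y": -0.0155, "z": 0.12, "twist": -56}, {"x": 0.1058, "y": -0.0155, "z": 0.12, "twist": -64}], "jaw": 0.45}}

```text
time: 2.9
tool_pos: [602.7, -150.1, 178.1]
tcp_rot: [-3.135, -0.001, 1.342]
contact_force: [-0.3, -0.4, -0.1]
grip_width: 50.6
finger_force: 0.0
```

Call:
{"fn": "play_rows", "kwargs": {"commands": [{"x": 0, "y": 0, "z": 0, "twist": -8}, {"x": 0, "y": 0, "z": 0.01, "twist": -16}, {"x": 0, "y": 0, "z": 0.02, "twist": -24.2}, {"x": 0, "y": 0, "z": 0.03, "twist": -24.2}, {"x": 0, "y": 0, "z": 0.03, "twist": -24.2}, {"x": 0, "y": 0, "z": 0.03, "twist": -24.2}, {"x": 0, "y": 0, "z": 0.03, "twist": -24.2}, {"x": 0, "y": 0, "z": 0.03, "twist": -24.2}]}}

```text
time: 3.7
tool_pos: [604.4, -150.9, 152.3]
tcp_rot: [3.141, 0.001, 1.757]
contact_force: [0.6, -0.1, -0.1]
grip_width: 50.5
finger_force: 0.0
```

```bash
python3 - <<'E'
from h import *
w=cap("wrist","w2.png");s=cap("side","s2.png")
o=bot.get_obs();print(o["tool_pos"],o["tcp_rot"],o["grip_width"])
a=w["pixels"][:,:,::-1];b=s["pixels"][120:312,120:376,::-1]
cv2.imwrite('pics/v2.png',cv2.hconcat([cv2.resize(a,(400,300)),cv2.resize(b,(400,300))]))
for p in [(603.5,-151,70)]: print(proj(w,p),proj(s,p))
E
```

```text
[ 604.27557484 -150.89577128  152.1783372 ] [3.14091828e+00 5.52624758e-04 1.75739646e+00] 50.56893495808529
[260.47885832 199.40835586] [218.23551912 182.2838729 ]
```

View pics/v2.png

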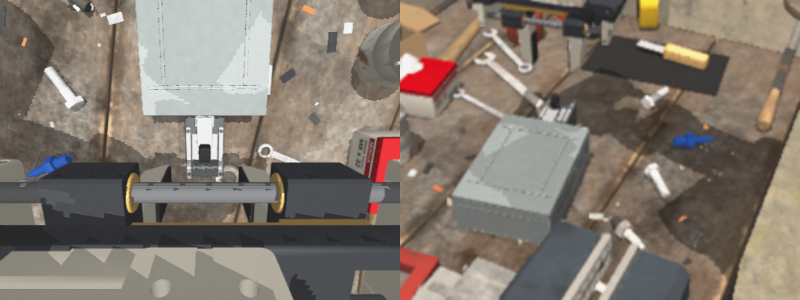

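Call:
{"fn": "play_rows", "kwargs": {"commands": [{"x": 0, "y": 0, "z": 0.03, "twist": 0}, {"x": 0, "y": 0, "z": 0.05, "twist": 0}, {"x": 0, "y": 0, "z": 0.065, "twist": 0}, {"x": 0, "y": 0, "z": 0.077, "twist": 0}, {"x": 0, "y": 0, "z": 0.077, "twist": 0}, {"x": 0, "y": 0, "z": 0.077, "twist": 0}, {"x": 0, "y": 0, "z": 0.077, "twist": 0}, {"x": 0, "y": 0, "z": 0.077, "twist": 0}]}}

```text
time: 4.6
tool_pos: [604.6, -151.0, 75.7]
tcp_rot: [3.14, 0.001, 1.758]
contact_force: [0.4, -0.7, 1.1]
grip_width: 50.1
finger_force: 0.0
```

Call:
{"fn": "play_rows", "kwargs": {"commands": [{"x": 0, "y": 0, "z": 0, "twist": 0}, {"x": 0, "y": 0, "z": 0, "twist": 0}, {"x": 0, "y": 0, "z": 0, "twist": 0}, {"x": 0, "y": 0, "z": 0, "twist": 0}, {"x": 0, "y": 0, "z": 0, "twist": 0}, {"x": 0, "y": 0, "z": 0, "twist": 0}, {"x": 0, "y": 0, "z": 0, "twist": 0}, {"x": 0, "y": 0, "z": 0, "twist": 0}], "jaw": 1}}

```text
time: 5.4
tool_pos: [604.2, -150.8, 74.7]
tcp_rot: [3.141, 0.0, 1.758]
contact_force: [1.8, 0.4, 0.2]
grip_width: 12.2
finger_force: 30.0
```

Gripped the 12 mm tab. I'll draw the catch back.

Call:
{"fn": "play_rows", "kwargs": {"commands": [{"x": -0.004, "y": 0, "z": 0, "twist": 0}, {"x": -0.009, "y": 0, "z": 0, "twist": 0}, {"x": -0.014, "y": 0, "z": 0, "twist": 0}, {"x": -0.018, "y": 0, "z": 0, "twist": 0}, {"x": -0.022, "y": 0, "z": 0, "twist": 0}, {"x": -0.026, "y": 0, "z": 0, "twist": 0}, {"x": -0.027, "y": 0, "z": 0, "twist": 0}, {"x": -0.027, "y": 0, "z": 0, "twist": 0}]}}

```text
time: 6.2
tool_pos: [608.9, -175.9, 74.6]
tcp_rot: [-3.141, -0.003, 1.758]
contact_force: [1.4, 8.0, 2.2]
grip_width: 12.2
finger_force: 30.0
```

Call:
{"fn": "play_rows", "kwargs": {"commands": [{"x": 0, "y": 0, "z": 0, "twist": 0}, {"x": 0, "y": 0, "z": 0, "twist": 0}, {"x": 0, "y": 0, "z": 0, "twist": 0}, {"x": 0, "y": 0, "z": 0, "twist": 0}, {"x": 0, "y": 0, "z": 0, "twist": 0}, {"x": 0, "y": 0, "z": 0, "twist": 0}, {"x": 0, "y": 0, "z": 0, "twist": 0}, {"x": 0, "y": 0, "z": 0, "twist": 0}], "jaw": 0.4}}

```text
time: 7.0
tool_pos: [609.1, -177.4, 74.7]
tcp_rot: [-3.142, 0.0, 1.758]
contact_force: [0.2, 0.2, 0.1]
grip_width: 55.1
finger_force: 0.0
```

Call:
{"fn": "play_rows", "kwargs": {"commands": [{"x": 0, "y": 0, "z": -0.03, "twist": 8}, {"x": 0, "y": 0, "z": -0.07, "twist": 16}, {"x": 0, "y": 0, "z": -0.11, "twist": 24}, {"x": -0.02, "y": 0, "z": -0.15, "twist": 32}, {"x": -0.06, "y": 0, "z": -0.17, "twist": 40}, {"x": -0.1, "y": 0, "z": -0.18, "twist": 48}, {"x": -0.14, "y": 0.01, "z": -0.18, "twist": 56}, {"x": -0.16, "y": 0.03, "z": -0.18, "twist": 64}]}}

```text
time: 7.8
tool_pos: [667.5, -333.1, 255.6]
tcp_rot: [3.14, 0.001, 0.631]
contact_force: [0.5, -0.1, 0.6]
grip_width: 55.5
finger_force: 0.0
```

Call:
{"fn": "play_rows", "kwargs": {"commands": [{"x": -0.035, "y": -0.005, "z": 0.0, "twist": 7}, {"x": -0.07, "y": -0.01, "z": 0.01, "twist": 14}, {"x": -0.105, "y": -0.015, "z": 0.02, "twist": 21}, {"x": -0.14, "y": -0.02, "z": 0.03, "twist": 28}, {"x": -0.175, "y": -0.025, "z": 0.04, "twist": 35}, {"x": -0.208, "y": -0.032, "z": 0.055, "twist": 39.6}, {"x": -0.208, "y": -0.032, "z": 0.055, "twist": 39.6}, {"x": -0.208, "y": -0.032, "z": 0.055, "twist": 39.6}], "jaw": 0.3}}

```text
time: 8.6
tool_pos: [482.1, -428.1, 199.7]
tcp_rot: [-3.141, -0.0, -0.051]
contact_force: [0.1, 0.1, 0.8]
grip_width: 64.1
finger_force: 0.0
```

```bash
python3 - <<'E'
from h import *
w=cap("wrist","w3.png");s=cap("side","s3.png")
o=bot.get_obs();print(o["tool_pos"],o["tcp_rot"],o["grip_width"])
for c in (w,s):
    h=cv2.cvtColor(c["pixels"],cv2.COLOR_RGB2HSV)
    m=cv2.inRange(h,(12,70,150),(28,255,255))
    n,l,st,ce=cv2.connectedComponentsWithStats(m)
    for i in np.argsort(-st[1:,4])[:4]+1: print(st[i],ce[i])
for p in [(501,-429.5,14),(594.7,-435.2,14)]: print(proj(w,p),proj(s,p))
# catch check
a=w["pixels"][:,:,::-1];b=s["pixels"][130:322,120:376,::-1]
cv2.imwrite('pics/v3.png',cv2.hconcat([cv2.resize(a,(400,300)),cv2.resize(b,(400,300),interpolation=cv2.INTER_CUBIC)]))
E
```

```text
[ 483.53352492 -427.51257545  200.35274801] [ 3.14081928e+00 -1.21786058e-03 -4.87837067e-02] 64.35830281089817
[ 253  123   22   72 1146] [263.05846422 164.2434555 ]
[324   0  89  72 915] [347.36612022  43.98797814]
[120 183  78  17 544] [160.28308824 189.28125   ]
[154 166  42  15 406] [174.66256158 173.76108374]
[  40  111   68   92 1510] [ 71.84635762 136.54569536]
[109 121  37  50 728] [125.93543956 139.03434066]
[145 123  36  36 300] [161.88 141.93]
[272 113  14  24 287] [278.83275261 123.84320557]
[261.75113202 157.71634311] [301.00985475 155.69860183]
[262.50643593  67.73966378] [270.74060737 146.87799935]
```

View pics/v3.png

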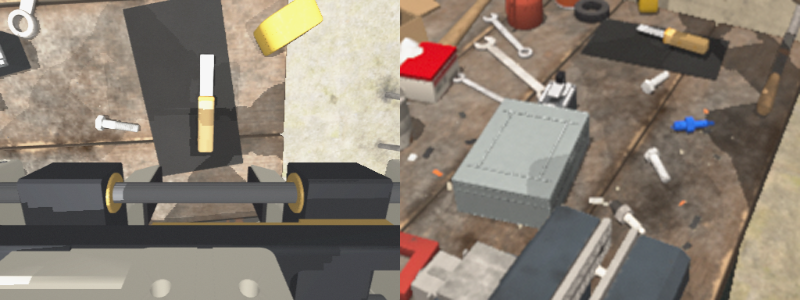

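Call:
{"fn": "play_rows", "kwargs": {"commands": [{"x": 0.0368, "y": 0.0037, "z": 0.04, "twist": 1.1}, {"x": 0.0368, "y": 0.0037, "z": 0.08, "twist": 1.1}, {"x": 0.0368, "y": 0.0037, "z": 0.12, "twist": 1.1}, {"x": 0.0368, "y": 0.0037, "z": 0.145, "twist": 1.1}, {"x": 0.0368, "y": 0.0037, "z": 0.16, "twist": 1.1}, {"x": 0.0368, "y": 0.0037, "z": 0.169, "twist": 1.1}, {"x": 0.0368, "y": 0.0037, "z": 0.169, "twist": 1.1}, {"x": 0.0368, "y": 0.0037, "z": 0.169, "twist": 1.1}]}}

```text
time: 9.5
tool_pos: [520.0, -433.8, 32.3]
tcp_rot: [3.14, -0.002, -0.069]
contact_force: [-0.3, -0.5, 0.5]
grip_width: 64.3
finger_force: 0.0
```

Call:
{"fn": "play_rows", "kwargs": {"commands": [{"x": 0, "y": 0, "z": 0, "twist": 0}, {"x": 0, "y": 0, "z": 0, "twist": 0}, {"x": 0, "y": 0, "z": 0, "twist": 0}, {"x": 0, "y": 0, "z": 0, "twist": 0}, {"x": 0, "y": 0, "z": 0, "twist": 0}, {"x": 0, "y": 0, "z": 0, "twist": 0}, {"x": 0, "y": 0, "z": 0, "twist": 0}, {"x": 0, "y": 0, "z": 0, "twist": 0}], "jaw": 1}}

```text
time: 10.3
tool_pos: [519.1, -433.2, 30.8]
tcp_rot: [3.142, 0.0, -0.069]
contact_force: [0.7, 0.4, 1.4]
grip_width: 21.5
finger_force: 29.9
```

```bash
python3 - <<'E'
from h import *
s=cap("side");c=cap("scene","sc4.png");k=1.5625
cv2.imwrite("pics/v4.png",cv2.hconcat([cv2.resize(c["pixels"][220:372,80:283,::-1],(400,300)),cv2.resize(s["pixels"][240:384,130:322,::-1],(400,300))]))
E
```

```text
(no output)
```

View pics/v4.png

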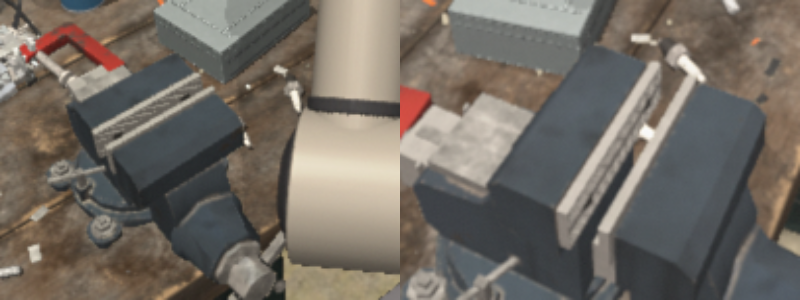

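```bash
python3 - <<'E'
from h import *
s=cap("side");c=cap("scene")
for a,b in [((243,122),(363,105)),((180,55),(195,45)),((213,87),(297,80)),((203,75),(260,63))]:
    print(np.round(tri([(c,80+a[0]/1.97,220+a[1]/1.97),(s,130+b[0]/2.083,240+b[1]/2.083)])[0]))
E
```

```text
[304. 138. 171.]
[429. 135. 166.]
[349. 144. 184.]
[378. 138. 176.]
```

Call:
{"fn": "play_rows", "kwargs": {"commands": [{"x": 0, "y": 0, "z": -0.03, "twist": 0}, {"x": 0, "y": -0.01, "z": -0.07, "twist": 0}, {"x": -0.02, "y": -0.05, "z": -0.09, "twist": -2}, {"x": -0.04, "y": -0.09, "z": -0.1, "twist": -4}, {"x": -0.06, "y": -0.13, "z": -0.1, "twist": -8}, {"x": -0.08, "y": -0.17, "z": -0.1, "twist": -12}, {"x": -0.1, "y": -0.21, "z": -0.1, "twist": -14.6}, {"x": -0.12, "y": -0.25, "z": -0.1, "twist": -14.6}]}}

```text
time: 11.3
tool_pos: [415.7, -174.1, 130.7]
tcp_rot: [3.141, -0.0, 0.186]
contact_force: [1.0, -1.0, -0.9]
grip_width: 22.0
finger_force: 29.9
```

```bash
python3 - <<'E'
from h import *
o=bot.get_obs();print(o["tool_pos"],o["tcp_rot"],o["grip_width"],o["joint_positions"])
t=np.array([416.4,-62.8,62.8]);print(totool(t-o["tool_pos"]), (o["tcp_rot"][2]-.186)*57.3)
E
```

```text
[ 415.72165196 -174.05563226  130.71961165] [ 3.14126432e+00 -3.03468154e-04  1.86282563e-01] 21.975321662438816 [-5.66828029e-01  3.56549476e-01  1.88905598e+00 -4.09933515e-05
  8.95541246e-01  8.17711401e-01]
[ 0.02125133 -0.10922752  0.0678902 ] 0.016190880413366842
```

Call:
{"fn": "play_rows", "kwargs": {"commands": [{"x": 0.005, "y": -0.03, "z": 0, "twist": 0}, {"x": 0.01, "y": -0.06, "z": 0.02, "twist": 0}, {"x": 0.021, "y": -0.09, "z": 0.04, "twist": 0}, {"x": 0.021, "y": -0.109, "z": 0.06, "twist": 0}, {"x": 0.021, "y": -0.109, "z": 0.068, "twist": 0}, {"x": 0.021, "y": -0.109, "z": 0.068, "twist": 0}, {"x": 0.021, "y": -0.109, "z": 0.068, "twist": 0}, {"x": 0.021, "y": -0.109, "z": 0.068, "twist": 0}]}}

```text
time: 12.1
tool_pos: [418.1, -65.6, 63.4]
tcp_rot: [3.14, -0.002, 0.184]
contact_force: [0.5, 0.4, -0.4]
grip_width: 21.5
finger_force: 29.9
```

```bash
python3 - <<'E'
from h import *
w=cap("wrist","w5.png");s=cap("side","s5.png")
o=bot.get_obs();print(o["tool_pos"],o["tcp_rot"])
a=w["pixels"][:,:,::-1];b=s["pixels"][180:292,190:339,::-1]
cv2.imwrite('pics/v5.png',cv2.hconcat([cv2.resize(a,(400,300)),cv2.resize(b,(400,300),interpolation=cv2.INTER_CUBIC)]))
for p in [(519.6,-43.4,46),(490,-49,46)]: print(proj(w,p),proj(s,p))
E
```

```text
[417.85707146 -65.3985798   63.3627498 ] [ 3.14059961e+00 -1.51762753e-03  1.84186424e-01]
[253.18485609  30.76039964] [228.73991772 230.40006424]
[253.8849561   97.27357978] [243.02004151 233.11516631]
```

View pics/v5.png

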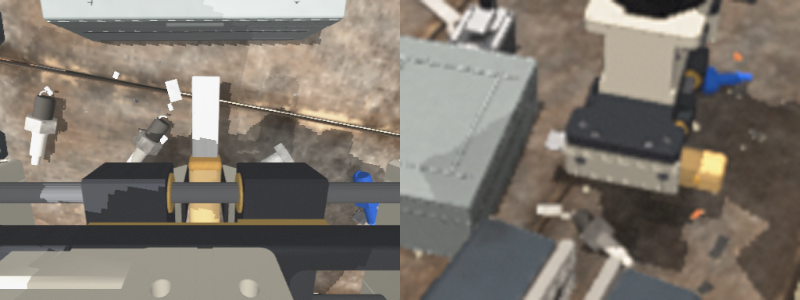

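Call:
{"fn": "play_rows", "kwargs": {"commands": [{"x": 0, "y": -0.004, "z": 0, "twist": -0.9}, {"x": 0.008, "y": -0.004, "z": 0.0003, "twist": -0.9}, {"x": 0.016, "y": -0.004, "z": 0.0003, "twist": -0.9}, {"x": 0.023, "y": -0.004, "z": 0.0003, "twist": -0.9}, {"x": 0.029, "y": -0.004, "z": 0.0003, "twist": -0.9}, {"x": 0.034, "y": -0.004, "z": 0.0003, "twist": -0.9}, {"x": 0.038, "y": -0.004, "z": 0.0003, "twist": -0.9}, {"x": 0.038, "y": -0.004, "z": 0.0003, "twist": -0.9}]}}

```text
time: 13.0
tool_pos: [454.3, -53.5, 62.3]
tcp_rot: [3.141, -0.0, 0.201]
contact_force: [0.5, 0.1, -0.9]
grip_width: 21.4
finger_force: 29.9
```

```bash
python3 - <<'E'
from h import *
w=cap("wrist","w6.png")
o=bot.get_obs();print(o["tool_pos"],o["tcp_rot"],o["contact_force"],o["moment"],o["finger_force"])
cv2.imwrite('pics/v6.png',cv2.resize(w["pixels"][0:220,120:400,::-1],None,fx=2.5,fy=2.5))
E
```

```text
[453.89162534 -53.51969004  62.28469532] [-3.14155351e+00  2.90842344e-04  2.01309094e-01] [-0.10818792  0.66561517 -0.3957381 ] [-0.05227413  0.01060519 -0.04324152] 29.9179869890213
```

View pics/v6.png

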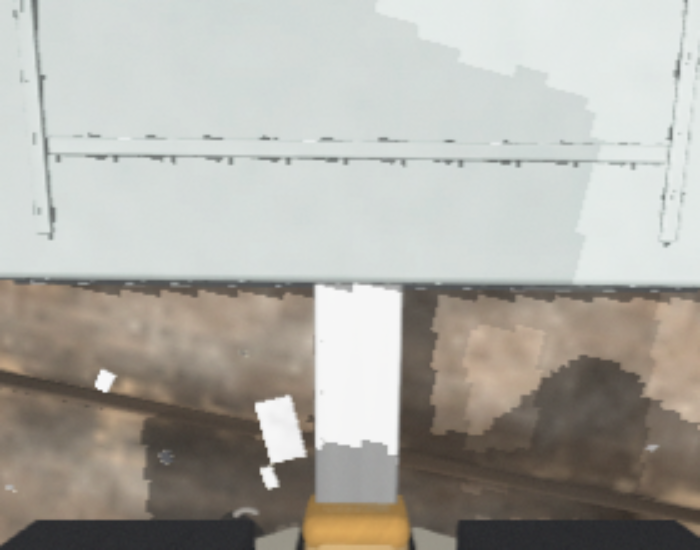

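Call:
{"fn": "play_rows", "kwargs": {"commands": [{"x": 0.005, "y": 0, "z": 0, "twist": 0}, {"x": 0.005, "y": 0, "z": -0.002, "twist": 0}, {"x": 0.005, "y": 0, "z": -0.005, "twist": 0}, {"x": 0.0055, "y": 0, "z": -0.009, "twist": 0}, {"x": 0.006, "y": 0, "z": -0.013, "twist": 0}, {"x": 0.0065, "y": 0, "z": -0.017, "twist": 0}, {"x": 0.0075, "y": 0, "z": -0.021, "twist": 0}, {"x": 0.0085, "y": 0, "z": -0.025, "twist": 0}]}}

```text
time: 13.85
tool_pos: [462.0, -51.9, 87.7]
tcp_rot: [-3.142, 0.001, 0.201]
contact_force: [0.5, 0.6, -3.3]
grip_width: 22.0
finger_force: 29.9
```

```bash
python3 - <<'E'
from h import *
w=cap("wrist","w7.png");s=cap("side","s7.png")
o=bot.get_obs();print(o["tool_pos"],o["tcp_rot"],o["contact_force"],o["moment"],o["finger_force"])
a=w["pixels"][:,:,::-1];b=s["pixels"][180:292,150:299,::-1]
cv2.imwrite('pics/v7.png',cv2.hconcat([cv2.resize(a,(400,300)),cv2.resize(b,(400,300),interpolation=cv2.INTER_CUBIC)]))
E
```

```text
[462.42002512 -51.95270482  87.95956296] [ 3.14115704e+00 -5.86887483e-04  2.01134854e-01] [ 0.39439336 -0.14269186 -1.9937494 ] [ 0.06108569  0.03636254 -0.02169047] 29.917803704738617
```

View pics/v7.png

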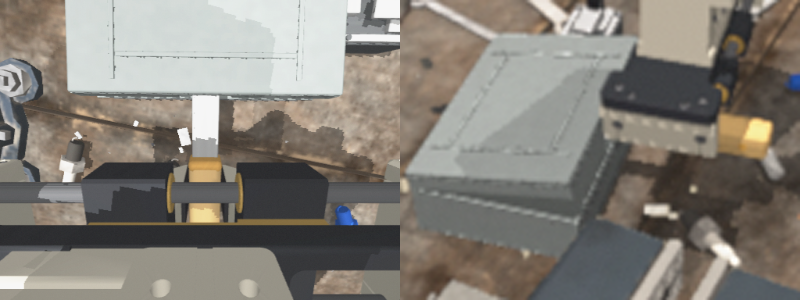

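Call:
{"fn": "play_rows", "kwargs": {"commands": [{"x": 0.002, "y": 0, "z": -0.006, "twist": 0}, {"x": 0.004, "y": 0, "z": -0.012, "twist": 0}, {"x": 0.007, "y": 0, "z": -0.018, "twist": 0}, {"x": 0.01, "y": 0, "z": -0.024, "twist": 0}, {"x": 0.013, "y": 0, "z": -0.029, "twist": 0}, {"x": 0.016, "y": 0, "z": -0.034, "twist": 0}, {"x": 0.019, "y": 0, "z": -0.038, "twist": 0}, {"x": 0.0225, "y": 0, "z": -0.042, "twist": 0}]}}

```text
time: 14.75
tool_pos: [484.3, -47.4, 129.7]
tcp_rot: [3.142, 0.0, 0.201]
contact_force: [-1.5, -0.1, -2.1]
grip_width: 21.7
finger_force: 29.9
```

Call:
{"fn": "play_rows", "kwargs": {"commands": [{"x": 0.004, "y": 0, "z": -0.004, "twist": 0}, {"x": 0.008, "y": 0, "z": -0.008, "twist": 0}, {"x": 0.012, "y": 0, "z": -0.012, "twist": 0}, {"x": 0.016, "y": 0, "z": -0.015, "twist": 0}, {"x": 0.021, "y": 0, "z": -0.018, "twist": 0}, {"x": 0.026, "y": 0, "z": -0.022, "twist": 0}, {"x": 0.031, "y": 0, "z": -0.025, "twist": 0}, {"x": 0.035, "y": 0, "z": -0.027, "twist": 0}]}}

```text
time: 15.55
tool_pos: [519.2, -40.4, 156.7]
tcp_rot: [3.141, -0.0, 0.201]
contact_force: [-1.4, -0.5, -2.4]
grip_width: 21.8
finger_force: 29.9
```

```bash
python3 - <<'E'
from h import *
w=cap("wrist","w8.png");s=cap("side","s8.png")
o=bot.get_obs();print(o["tool_pos"],o["tcp_rot"],o["contact_force"],o["moment"],o["finger_force"])
a=w["pixels"][:,:,::-1];b=s["pixels"][130:280,130:330,::-1]
cv2.imwrite('pics/v8.png',cv2.hconcat([cv2.resize(a,(400,300)),cv2.resize(b,(400,300),interpolation=cv2.INTER_CUBIC)]))
E
```

```text
[519.49584663 -40.35022304 156.80907145] [ 3.14102199e+00 -1.56170693e-03  2.01255597e-01] [ 0.08218656  0.16487909 -1.48631099] [-0.00327896  0.01932905  0.01743895] 29.917885959148407
```

View pics/v8.png

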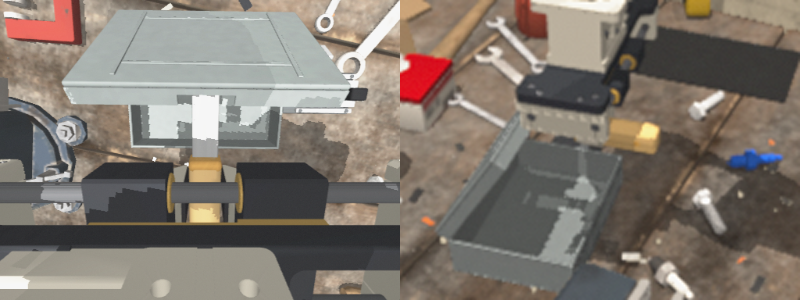

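Call:
{"fn": "play_rows", "kwargs": {"commands": [{"x": 0.008, "y": 0, "z": -0.005, "twist": 0}, {"x": 0.016, "y": 0, "z": -0.009, "twist": 0}, {"x": 0.024, "y": 0, "z": -0.013, "twist": 0}, {"x": 0.033, "y": 0, "z": -0.016, "twist": 0}, {"x": 0.042, "y": 0, "z": -0.018, "twist": 0}, {"x": 0.051, "y": 0, "z": -0.019, "twist": 0}, {"x": 0.06, "y": 0, "z": -0.02, "twist": 0}, {"x": 0.068, "y": 0, "z": -0.02, "twist": 0}]}}

```text
time: 16.45
tool_pos: [586.1, -26.7, 176.5]
tcp_rot: [3.141, -0.0, 0.201]
contact_force: [-1.8, 0.0, -1.8]
grip_width: 21.5
finger_force: 29.9
```

Call:
{"fn": "play_rows", "kwargs": {"commands": [{"x": 0.006, "y": 0, "z": 0, "twist": 0}, {"x": 0.012, "y": 0, "z": 0, "twist": 0}, {"x": 0.018, "y": 0, "z": 0, "twist": 0}, {"x": 0.024, "y": 0, "z": 0, "twist": 0}, {"x": 0.024, "y": 0, "z": 0, "twist": 0}, {"x": 0.0, "y": 0, "z": 0, "twist": 0}, {"x": -0.03, "y": 0, "z": 0, "twist": 0}, {"x": -0.07, "y": 0, "z": 0, "twist": 0}]}}

```text
time: 17.25
tool_pos: [516.9, -40.9, 176.7]
tcp_rot: [3.141, -0.003, 0.202]
contact_force: [-0.3, 0.1, -0.2]
grip_width: 21.8
finger_force: 30.0
```

Call:
{"fn": "play_rows", "kwargs": {"commands": [{"x": -0.04, "y": 0.03, "z": 0, "twist": 0}, {"x": -0.08, "y": 0.07, "z": 0, "twist": 0}, {"x": -0.1, "y": 0.11, "z": 0, "twist": 3}, {"x": -0.1, "y": 0.15, "z": 0, "twist": 6}, {"x": -0.1, "y": 0.19, "z": 0, "twist": 9}, {"x": -0.1, "y": 0.23, "z": 0, "twist": 12}, {"x": -0.1, "y": 0.27, "z": 0, "twist": 15}, {"x": -0.1, "y": 0.31, "z": 0, "twist": 15}]}}

```text
time: 18.05
tool_pos: [481.1, -366.6, 177.2]
tcp_rot: [3.14, -0.002, -0.063]
contact_force: [0.4, 0.1, -0.4]
grip_width: 22.1
finger_force: 30.0
```

```bash
python3 - <<'E'
from h import *
w=cap("wrist","w9.png");s=cap("side","s9.png")
o=bot.get_obs();print(o["tool_pos"],o["tcp_rot"],o["contact_force"],o["finger_force"])
t=np.array([520,-433,60.]);print(totool(t-o["tool_pos"]), (o["tcp_rot"][2]+.069)*57.3)
b=s["pixels"][80:320,110:430,::-1]
cv2.imwrite('pics/v9.png',cv2.resize(b,(800,600),interpolation=cv2.INTER_CUBIC))
E
```

```text
[ 481.17813362 -369.57718776  176.65733762] [ 3.13790164 -0.003246   -0.06434764] [ 0.40997837  1.20595179 -1.33573126] 29.961084723472595
[0.04244092 0.06036367 0.11701932] 0.2665802925449113
```

View pics/v9.png

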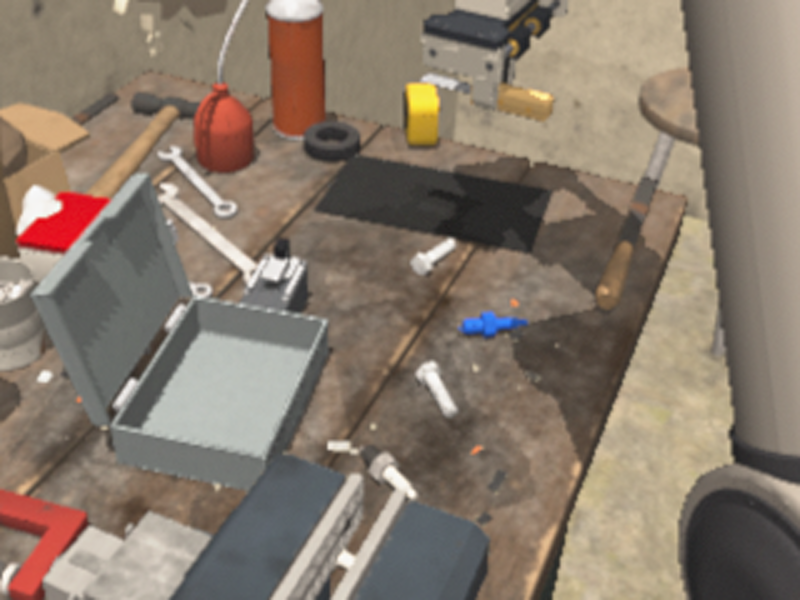

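Call:
{"fn": "play_rows", "kwargs": {"commands": [{"x": 0.02, "y": 0.03, "z": 0.02, "twist": 0}, {"x": 0.04, "y": 0.058, "z": 0.05, "twist": 0}, {"x": 0.04, "y": 0.058, "z": 0.08, "twist": 0}, {"x": 0.04, "y": 0.058, "z": 0.11, "twist": 0}, {"x": 0.04, "y": 0.058, "z": 0.13, "twist": 0}, {"x": 0.04, "y": 0.058, "z": 0.137, "twist": 0}, {"x": 0.04, "y": 0.058, "z": 0.142, "twist": 0}, {"x": 0.04, "y": 0.058, "z": 0.142, "twist": 0}]}}

```text
time: 18.95
tool_pos: [517.4, -424.9, 35.1]
tcp_rot: [3.141, -0.001, -0.06]
contact_force: [-0.5, 0.3, -0.0]
grip_width: 21.8
finger_force: 30.0
```

```bash
python3 - <<'E'
from h import *
o=bot.get_obs();print(o["tool_pos"],o["tcp_rot"],o["contact_force"],o["moment"])
w=cap("wrist","w10.png");v=w["pixels"][:,:,::-1]
E
```

```text
[ 517.35275192 -424.89882459   35.11468658] [ 3.14078542e+00 -9.63648932e-04 -6.04121003e-02] [-0.49362494  0.27277056 -0.04464896] [ 0.01857335 -0.06496941 -0.01575228]
```

Call:
{"fn": "play_rows", "kwargs": {"commands": [{"x": 0, "y": 0, "z": 0.002, "twist": 0}, {"x": 0, "y": 0, "z": 0.004, "twist": 0}, {"x": 0, "y": 0, "z": 0.0045, "twist": 0}, {"x": 0, "y": 0, "z": 0.0045, "twist": 0}, {"x": 0, "y": 0, "z": 0.0045, "twist": 0}, {"x": 0, "y": 0, "z": 0.0045, "twist": 0}, {"x": 0, "y": 0, "z": 0.0045, "twist": 0}, {"x": 0, "y": 0, "z": 0.0045, "twist": 0}]}}

```text
time: 19.8
tool_pos: [517.2, -425.1, 30.8]
tcp_rot: [3.141, -0.001, -0.061]
contact_force: [-1.3, 1.3, 6.1]
grip_width: 21.6
finger_force: 30.0
```

Call:
{"fn": "play_rows", "kwargs": {"commands": [{"x": 0, "y": 0, "z": 0, "twist": 0}, {"x": 0, "y": 0, "z": 0, "twist": 0}, {"x": 0, "y": 0, "z": 0, "twist": 0}, {"x": 0, "y": 0, "z": 0, "twist": 0}, {"x": 0, "y": 0, "z": 0, "twist": 0}, {"x": 0, "y": 0, "z": -0.03, "twist": 0}, {"x": 0, "y": 0, "z": -0.07, "twist": 0}, {"x": 0, "y": 0, "z": -0.11, "twist": 0}], "jaw": 0.4}}

```text
time: 20.6
tool_pos: [516.6, -424.6, 140.6]
tcp_rot: [-3.141, 0.001, -0.061]
contact_force: [0.2, -1.1, -0.3]
grip_width: 55.2
finger_force: 0.0
```

Call:
{"fn": "play_rows", "kwargs": {"commands": [{"x": -0.01, "y": -0.03, "z": -0.04, "twist": 0}, {"x": -0.03, "y": -0.07, "z": -0.07, "twist": 0}, {"x": -0.05, "y": -0.11, "z": -0.08, "twist": 0}, {"x": -0.07, "y": -0.15, "z": -0.09, "twist": 0}, {"x": -0.09, "y": -0.19, "z": -0.09, "twist": 0}, {"x": -0.11, "y": -0.23, "z": -0.09, "twist": 0}, {"x": -0.13, "y": -0.27, "z": -0.09, "twist": 0}, {"x": -0.143, "y": -0.31, "z": -0.09, "twist": 0}]}}

```text
time: 21.4
tool_pos: [391.6, -105.2, 230.1]
tcp_rot: [3.141, -0.0, -0.061]
contact_force: [-0.1, -0.1, 0.0]
grip_width: 55.1
finger_force: 0.0
```

Call:
{"fn": "play_rows", "kwargs": {"commands": [{"x": 0, "y": -0.04, "z": 0, "twist": 0}, {"x": 0, "y": -0.08, "z": 0, "twist": 0}, {"x": 0, "y": -0.117, "z": 0, "twist": 0}, {"x": 0, "y": -0.117, "z": 0, "twist": 0}, {"x": 0, "y": -0.117, "z": 0, "twist": 0}, {"x": 0, "y": -0.117, "z": 0, "twist": 0}, {"x": 0, "y": -0.117, "z": 0, "twist": 0}, {"x": 0, "y": -0.117, "z": 0, "twist": 0}]}}

```text
time: 22.2
tool_pos: [400.1, 9.2, 229.9]
tcp_rot: [3.141, 0.0, -0.063]
contact_force: [-0.4, -0.1, 1.0]
grip_width: 55.2
finger_force: 0.0
```

```bash
python3 - <<'E'
from h import *
w=cap("wrist","w11.png");s=cap("side","s11.png");cap("scene","sc11.png")
o=bot.get_obs();print(o["tool_pos"],o["tcp_rot"],o["contact_force"])
a=w["pixels"][:256,:,::-1];b=s["pixels"][100:220,200:360,::-1]
a=cv2.resize(a,(800,400),interpolation=cv2.INTER_CUBIC);b=cv2.resize(b,(266,200))
c=cv2.resize(cv2.imread("pics/sc11.png")[170:350,30:270],(266,200))
d=cv2.resize(s["pixels"][200:384,100:345,::-1],(268,200))
cv2.imwrite('pics/v11.png',cv2.vconcat([a,cv2.hconcat([b,c,d])]))
E
```

```text
[400.08285338   9.50692605 229.83641294] [ 3.14148841e+00  1.66282253e-04 -6.19175713e-02] [-0.37554596 -0.35887845  0.02916431]
```

View pics/v11.png

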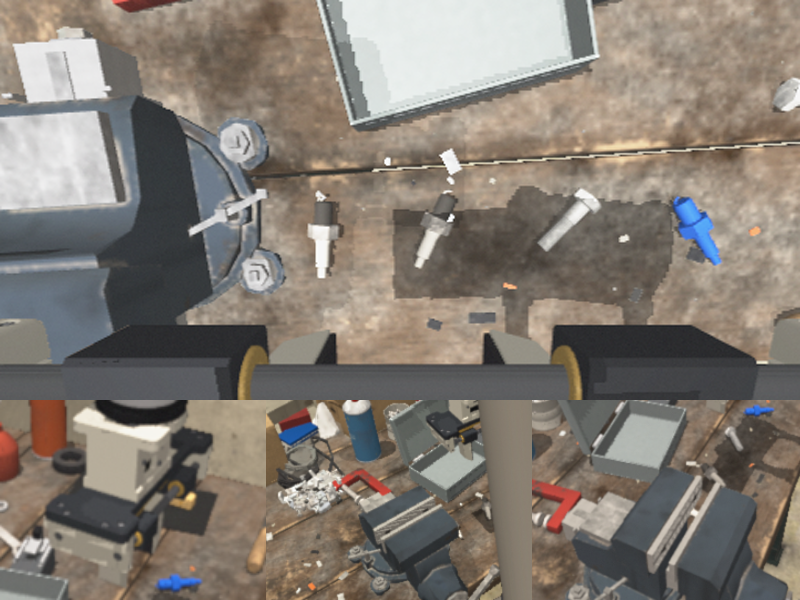

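```bash
python3 - <<'E'
from h import *
w=cap("wrist");s=cap("side");k=1.5625
o=bot.get_obs();print(o["joint_positions"])
def P(u,v,z=10): return onz(w,u/k,v/k,z)
for n,h,a,b in [("A",(436,229),(420,264),(444,200)),("B",(323,231),(321,276),(321,197))]:
    H,I,M=P(*h,12),P(*a),P(*b); d=I-M; print(n,H,I,M,np.linalg.norm(d),"yaw of axis",np.arctan2(d[1],d[0]))
    m=(I+M)/2; print(" mid",m)
for n,u,v in [("c near",352,127),("c right",598,58)]: print(n,P(u,v,42))
c=cap("scene");print("scene item",onz(c,78,358,5))
# height check of plug A hex via side view
print(proj(s,P(436,229,12)),tri([(w,436/k,229/k),(s,404/k,411/k)]))
print("blade handle",)
h=cv2.cvtColor(s["pixels"],cv2.COLOR_RGB2HSV);m=cv2.inRange(h,(12,70,150),(28,255,255));n,l,st,ce=cv2.connectedComponentsWithStats(m)
print([ (st[i],onz(s,*ce[i],14).round()) for i in range(1,n) if st[i,4]>60])
E
```

```text
[-1.67631381e-01  1.34447478e-01  1.86958885e+00 -1.33329965e-04
  1.13758680e+00  1.46456280e+00]
A [426.59135882 -13.82430297  12.        ] [3.99332178e+02 1.92335006e-01 1.00000000e+01] [448.26335906 -21.18171338  10.        ] 53.39579012575768 yaw of axis 2.729754310462565
 mid [423.79776863 -10.49468919  10.        ]
B [430.61872318  74.30088802  12.        ] [394.58435279  80.27949317  10.        ] [456.52622265  73.36063847  10.        ] 62.327087149528424 yaw of axis 3.030354594548395
 mid [425.55528772  76.82006582  10.        ]
c near [502.06861317  41.0779225   42.        ]
c right [ 534.25555106 -123.1239051    42.        ]
scene item [428.00147651 386.65367758   5.        ]
[264.05365331 266.85614001] (array([432.06812094, -10.70112153,  24.2491012 ]), [np.float64(4.078077877627423), np.float64(2.4671261748522415)])
blade handle
[(array([47,  5, 43, 14, 69], dtype=int32), array([ 2259., -1331.,    14.])), (array([ 41,  18,  12,  34, 111], dtype=int32), array([1992., -915.,   14.])), (array([370, 107,  46,  23, 488], dtype=int32), array([ 320., -801.,   14.])), (array([  
[... 616 characters left out ...]
   14.])), (array([480, 238,  11,  20, 106], dtype=int32), array([  34., -264.,   14.])), (array([482, 261,  17,  18, 119], dtype=int32), array([  24., -197.,   14.])), (array([340, 263,  16,  19, 162], dtype=int32), array([274., -71.,  14.])), (array([306, 289,  27,  64, 286], dtype=int32), array([293.,  56.,  14.])), (array([396, 294,  17,  11,  70], dtype=int32), array([163., -56.,  14.])), (array([333, 311,  10,  13,  66], dtype=int32), array([264.,  37.,  14.])), (array([355, 318,  22,   9,  83], dtype=int32), array([220.,  26.,  14.])), (array([106, 356,  15,  13, 119], dtype=int32), array([556., 269.,  14.])), (array([ 10, 367,  21,  17,  86], dtype=int32), array([664., 344.,  14.]))]
```

Call:
{"fn": "play_rows", "kwargs": {"commands": [{"x": 0.0284, "y": 0.0218, "z": 0.04, "twist": 7}, {"x": 0.0284, "y": 0.0218, "z": 0.08, "twist": 14}, {"x": 0.0284, "y": 0.0218, "z": 0.12, "twist": 19.9}, {"x": 0.0284, "y": 0.0218, "z": 0.155, "twist": 19.9}, {"x": 0.0284, "y": 0.0218, "z": 0.18, "twist": 19.9}, {"x": 0.0284, "y": 0.0218, "z": 0.195, "twist": 19.9}, {"x": 0.0284, "y": 0.0218, "z": 0.202, "twist": 19.9}, {"x": 0.0284, "y": 0.0218, "z": 0.202, "twist": 19.9}]}}

```text
time: 23.3
tool_pos: [426.8, -13.4, 27.4]
tcp_rot: [3.141, 0.001, -0.408]
contact_force: [-0.3, 0.2, -0.4]
grip_width: 55.1
finger_force: 0.0
```

Call:
{"fn": "play_rows", "kwargs": {"commands": [{"x": 0, "y": 0, "z": 0, "twist": 0}, {"x": 0, "y": 0, "z": 0, "twist": 0}, {"x": 0, "y": 0, "z": 0, "twist": 0}, {"x": 0, "y": 0, "z": 0, "twist": 0}, {"x": 0, "y": 0, "z": 0, "twist": 0}, {"x": 0, "y": 0, "z": 0, "twist": 0}, {"x": 0, "y": 0, "z": 0, "twist": 0}, {"x": 0, "y": 0, "z": 0, "twist": 0}], "jaw": 1}}

```text
time: 24.1
tool_pos: [427.4, -13.5, 28.2]
tcp_rot: [-3.142, -0.001, -0.408]
contact_force: [0.2, -0.1, 6.3]
grip_width: 20.8
finger_force: 30.0
```

Call:
{"fn": "play_rows", "kwargs": {"commands": [{"x": 0, "y": 0, "z": -0.02, "twist": 0}, {"x": 0, "y": 0, "z": -0.05, "twist": 0}, {"x": 0, "y": 0, "z": -0.09, "twist": 0}, {"x": 0, "y": 0, "z": -0.12, "twist": 0}, {"x": 0, "y": 0, "z": -0.14, "twist": 0}, {"x": 0, "y": 0, "z": -0.14, "twist": 0}, {"x": 0, "y": 0, "z": -0.14, "twist": 0}, {"x": 0, "y": 0, "z": -0.14, "twist": 0}]}}

```text
time: 24.9
tool_pos: [426.3, -13.3, 166.6]
tcp_rot: [3.141, 0.003, -0.408]
contact_force: [-0.3, -0.0, -0.3]
grip_width: 20.9
finger_force: 30.0
```

Call:
{"fn": "play_rows", "kwargs": {"commands": [{"x": 0.04, "y": -0.004, "z": 0, "twist": -8}, {"x": 0.08, "y": -0.008, "z": 0, "twist": -16}, {"x": 0.12, "y": -0.012, "z": 0, "twist": -24}, {"x": 0.15, "y": -0.014, "z": 0, "twist": -32}, {"x": 0.1634, "y": -0.014, "z": 0.02, "twist": -34.8}, {"x": 0.1634, "y": -0.014, "z": 0.05, "twist": -34.8}, {"x": 0.1634, "y": -0.014, "z": 0.07, "twist": -34.8}, {"x": 0.1634, "y": -0.014, "z": 0.08, "twist": -34.8}]}}

```text
time: 25.7
tool_pos: [580.7, -65.1, 84.0]
tcp_rot: [-3.139, 0.006, 0.199]
contact_force: [-0.5, -0.3, -0.4]
grip_width: 21.2
finger_force: 30.0
```

Call:
{"fn": "play_rows", "kwargs": {"commands": [{"x": 0, "y": 0, "z": 0.015, "twist": 0}, {"x": 0, "y": 0, "z": 0.03, "twist": 0}, {"x": 0, "y": 0, "z": 0.04, "twist": 0}, {"x": 0, "y": 0, "z": 0.047, "twist": 0}, {"x": 0, "y": 0, "z": 0.051, "twist": 0}, {"x": 0, "y": 0, "z": 0.053, "twist": 0}, {"x": 0, "y": 0, "z": 0.053, "twist": 0}, {"x": 0, "y": 0, "z": 0.053, "twist": 0}]}}

```text
time: 26.5
tool_pos: [583.0, -65.5, 35.4]
tcp_rot: [3.141, -0.001, 0.199]
contact_force: [-0.0, 0.2, -0.4]
grip_width: 21.3
finger_force: 30.0
```

```bash
python3 - <<'E'
from h import *
w=cap("wrist","w12.png");s=cap("side","s12.png")
o=bot.get_obs();print(o["tool_pos"],o["tcp_rot"],o["contact_force"],o["finger_force"])
a=w["pixels"][:,:,::-1];b=s["pixels"][130:280,130:330,::-1]
cv2.imwrite('pics/v12.png',cv2.hconcat([cv2.resize(a,(400,300)),cv2.resize(b,(400,300),interpolation=cv2.INTER_CUBIC)]))
E
```

```text
[582.93679332 -65.50192761  35.40226557] [ 3.14109572e+00 -8.16162628e-04  1.99406751e-01] [-0.06805274  0.42657891 -0.54465132] 29.999985170961736
```

View pics/v12.png

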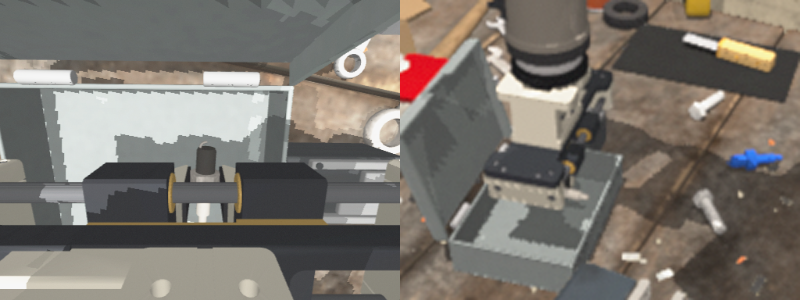

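Call:
{"fn": "play_rows", "kwargs": {"commands": [{"x": 0, "y": 0, "z": 0.003, "twist": 0}, {"x": 0, "y": 0, "z": 0.003, "twist": 0}, {"x": 0, "y": 0, "z": 0.003, "twist": 0}, {"x": 0, "y": 0, "z": 0.003, "twist": 0}, {"x": 0, "y": 0, "z": 0.003, "twist": 0}, {"x": 0, "y": 0, "z": -0.02, "twist": 0}, {"x": 0, "y": 0, "z": -0.06, "twist": 0}, {"x": 0, "y": 0, "z": -0.1, "twist": 0}], "jaw": 0.62}}

```text
time: 27.4
tool_pos: [582.2, -65.3, 135.6]
tcp_rot: [-3.141, 0.002, 0.199]
contact_force: [0.9, -1.0, 0.0]
grip_width: 35.0
finger_force: 0.0
```

Call:
{"fn": "play_rows", "kwargs": {"commands": [{"x": -0.03, "y": 0, "z": -0.04, "twist": 0}, {"x": -0.07, "y": 0, "z": -0.08, "twist": 0}, {"x": -0.11, "y": 0, "z": -0.1, "twist": 0}, {"x": -0.14, "y": 0, "z": -0.1, "twist": 8}, {"x": -0.16, "y": 0, "z": -0.1, "twist": 16}, {"x": -0.16, "y": 0, "z": -0.1, "twist": 24}, {"x": -0.16, "y": 0, "z": -0.1, "twist": 32}, {"x": -0.16, "y": 0, "z": -0.1, "twist": 40}], "jaw": 0}}

```text
time: 28.2
tool_pos: [425.6, -97.2, 235.3]
tcp_rot: [3.142, -0.001, -0.505]
contact_force: [0.4, 0.1, -0.9]
grip_width: 91.2
finger_force: 0.0
```

Call:
{"fn": "play_rows", "kwargs": {"commands": [{"x": 0, "y": 0, "z": 0, "twist": 8}, {"x": 0, "y": 0, "z": 0, "twist": 16}, {"x": 0, "y": 0, "z": 0, "twist": 24}, {"x": 0, "y": 0, "z": 0, "twist": 32}, {"x": 0, "y": 0, "z": 0, "twist": 40}, {"x": 0, "y": 0, "z": 0, "twist": 48}, {"x": 0, "y": 0, "z": 0, "twist": 54}, {"x": 0, "y": 0, "z": 0, "twist": 54}]}}

```text
time: 29.0
tool_pos: [425.8, -97.1, 235.0]
tcp_rot: [-3.141, -0.0, -1.442]
contact_force: [0.1, 0.7, -0.4]
grip_width: 91.9
finger_force: 0.0
```

```bash
python3 - <<'E'
from h import *
w=cap("wrist","w13.png")
o=bot.get_obs();print(o["tool_pos"],o["tcp_rot"],o["joint_positions"][[0,5]],o["grip_width"])
for n,p in dict(I=(394.6,80.3,10),H=(430.6,74.3,12),M=(456.5,73.4,10),plugA_in=(582.9,-65.5,15)).items(): print(n,proj(w,p))
t=np.array([426,75.5,140]);print(totool(t-o["tool_pos"]))
E
```

```text
[425.76142599 -97.08408462 234.98939819] [-3.14146803e+00 -1.37272929e-04 -1.43892494e+00] [-0.40001141  2.60973329] 91.87577650324616
I [268.06908354 293.19916018]
H [243.2560443 287.4657733]
M [225.13362206 284.00053772]
plugA_in [135.32928975 177.98110339]
[-0.1710673  -0.02291766  0.09496877]
```

Call:
{"fn": "play_rows", "kwargs": {"commands": [{"x": -0.03, "y": -0.004, "z": 0, "twist": 0}, {"x": -0.06, "y": -0.008, "z": 0, "twist": 0}, {"x": -0.09, "y": -0.012, "z": 0, "twist": 0}, {"x": -0.12, "y": -0.016, "z": 0, "twist": 0}, {"x": -0.15, "y": -0.02, "z": 0, "twist": 0}, {"x": -0.171, "y": -0.023, "z": 0, "twist": 0}, {"x": -0.171, "y": -0.023, "z": 0, "twist": 0}, {"x": -0.171, "y": -0.023, "z": 0, "twist": 0}]}}

```text
time: 29.85
tool_pos: [426.5, 75.4, 234.9]
tcp_rot: [3.142, -0.001, -1.438]
contact_force: [-0.1, -0.3, 0.2]
grip_width: 91.7
finger_force: 0.0
```

```bash
python3 - <<'E'
from h import *
s=cap("side","s14.png");a=cv2.imread("pics/s11.png").astype(int);b=cv2.imread("pics/s14.png").astype(int)
o=bot.get_obs();print(o["tool_pos"],o["tcp_rot"],o["joint_positions"][[0,5]])
for p in [(394.6,80.3,10),(430.6,74.3,12),(456.5,73.4,10),(426,55,95),(426,120,95)]: print(proj(s,p).round())
for n,im in (("11",a),("14",b)):
    m=(im[295:312,240:262].min(2)>150);yy,xx=np.nonzero(m);print(n,m.sum(),xx.mean()+240 if m.any() else 0,yy.mean()+295 if m.any() else 0)
t=np.array([426,75.5,28]);print(totool(t-o["tool_pos"]))
E
```

```text
[426.53438311  74.89885634 234.90020932] [ 3.14153563e+00 -5.16581761e-04 -1.43974850e+00] [-0.00316327  3.00760377]
[259. 310.]
[242. 299.]
[229. 295.]
[249. 261.]
[231. 288.]
11 134 252.47014925373134 303.1641791044776
14 136 252.48529411764707 303.09558823529414
[-0.0007727   0.00043945  0.20689986]
```

Plug B hasn't moved, so I'll descend carefully and close on its ends.

Call:
{"fn": "play_rows", "kwargs": {"commands": [{"x": 0, "y": 0, "z": 0.03, "twist": 0}, {"x": 0, "y": 0, "z": 0.06, "twist": 0}, {"x": 0, "y": 0, "z": 0.09, "twist": 0}, {"x": 0, "y": 0, "z": 0.12, "twist": 0}, {"x": 0, "y": 0, "z": 0.15, "twist": 0}, {"x": 0, "y": 0, "z": 0.18, "twist": 0}, {"x": 0, "y": 0, "z": 0.2, "twist": 0}, {"x": 0, "y": 0, "z": 0.207, "twist": 0}]}}

```text
time: 30.7
tool_pos: [425.6, 74.3, 26.2]
tcp_rot: [3.138, 0.0, -1.442]
contact_force: [0.1, 1.1, -0.0]
grip_width: 91.8
finger_force: 0.0
```

Call:
{"fn": "play_rows", "kwargs": {"commands": [{"x": 0, "y": 0, "z": 0, "twist": 0}, {"x": 0, "y": 0, "z": 0, "twist": 0}, {"x": 0, "y": 0, "z": 0, "twist": 0}, {"x": 0, "y": 0, "z": 0, "twist": 0}, {"x": 0, "y": 0, "z": 0, "twist": 0}, {"x": 0, "y": 0, "z": 0, "twist": 0}, {"x": 0, "y": 0, "z": 0, "twist": 0}, {"x": 0, "y": 0, "z": 0, "twist": 0}], "jaw": 0.5}}

```text
time: 31.5
tool_pos: [427.3, 75.4, 28.5]
tcp_rot: [-3.14, -0.0, -1.441]
contact_force: [1.0, 0.0, 6.1]
grip_width: 56.4
finger_force: 30.0
```

Call:
{"fn": "play_rows", "kwargs": {"commands": [{"x": 0, "y": 0, "z": -0.002, "twist": 0}, {"x": 0.015, "y": 0, "z": -0.002, "twist": 0}, {"x": 0.03, "y": 0, "z": -0.002, "twist": 0}, {"x": 0.045, "y": 0, "z": -0.002, "twist": 0}, {"x": 0.06, "y": 0, "z": -0.002, "twist": 0}, {"x": 0.075, "y": 0, "z": -0.002, "twist": 0}, {"x": 0.085, "y": 0, "z": -0.001, "twist": 0}, {"x": 0.085, "y": 0, "z": 0, "twist": 0}]}}

```text
time: 32.3
tool_pos: [437.8, -10.0, 28.3]
tcp_rot: [-3.141, -0.001, -1.442]
contact_force: [-3.9, -5.8, 16.7]
grip_width: 56.3
finger_force: 30.0
```

Call:
{"fn": "play_rows", "kwargs": {"commands": [{"x": 0, "y": 0, "z": 0, "twist": 0}, {"x": 0, "y": 0, "z": 0, "twist": 0}, {"x": 0, "y": 0, "z": 0, "twist": 0}, {"x": 0, "y": 0, "z": 0, "twist": 0}, {"x": 0, "y": 0, "z": 0, "twist": 0}, {"x": 0, "y": 0, "z": -0.03, "twist": 0}, {"x": 0, "y": 0, "z": -0.07, "twist": 0}, {"x": 0, "y": 0, "z": -0.11, "twist": 0}], "jaw": 0}}

```text
time: 33.1
tool_pos: [437.0, -8.7, 138.8]
tcp_rot: [3.14, 0.0, -1.441]
contact_force: [1.4, -0.2, -0.4]
grip_width: 91.7
finger_force: 0.0
```

Call:
{"fn": "play_rows", "kwargs": {"commands": [{"x": 0, "y": 0, "z": -0.04, "twist": -8}, {"x": 0, "y": 0, "z": -0.08, "twist": -16}, {"x": 0.02, "y": 0.01, "z": -0.09, "twist": -24}, {"x": 0.03, "y": 0.02, "z": -0.09, "twist": -32}, {"x": 0.03, "y": 0.035, "z": -0.09, "twist": -40}, {"x": 0.03, "y": 0.035, "z": -0.09, "twist": -48}, {"x": 0.03, "y": 0.035, "z": -0.09, "twist": -56}, {"x": 0.03, "y": 0.035, "z": -0.09, "twist": -64}]}}

```text
time: 33.9
tool_pos: [406.4, -43.1, 227.9]
tcp_rot: [3.142, 0.0, -0.319]
contact_force: [-0.1, 0.0, 0.7]
grip_width: 91.8
finger_force: 0.0
```

Call:
{"fn": "play_rows", "kwargs": {"commands": [{"x": 0, "y": 0, "z": 0, "twist": -8}, {"x": 0, "y": 0, "z": 0, "twist": -15}, {"x": 0, "y": 0, "z": 0, "twist": -15}, {"x": 0, "y": 0, "z": 0, "twist": -15}, {"x": 0, "y": 0, "z": 0, "twist": -15}, {"x": 0, "y": 0, "z": 0, "twist": -15}, {"x": 0, "y": 0, "z": 0, "twist": -15}, {"x": 0, "y": 0, "z": 0, "twist": -15}]}}

```text
time: 34.7
tool_pos: [406.7, -43.2, 227.9]
tcp_rot: [3.141, -0.0, -0.063]
contact_force: [-0.6, -0.3, -0.2]
grip_width: 91.9
finger_force: 0.0
```

```bash
python3 - <<'E'
from h import *
w=cap("wrist","w15.png");s=cap("side","s15.png")
o=bot.get_obs();print(o["tool_pos"],o["tcp_rot"],o["grip_width"])
im=w["pixels"];h=cv2.cvtColor(im,cv2.COLOR_RGB2HSV)
m=((h[...,1]<45)&(h[...,2]>135)).astype(np.uint8)*255;m[205:]=0
m=cv2.morphologyEx(m,cv2.MORPH_OPEN,np.ones((2,2)))
n,l,st,ce=cv2.connectedComponentsWithStats(m)
for i in range(1,n):
    if st[i,4]<25: continue
    r=cv2.minAreaRect(np.argwhere(l==i)[:,::-1].astype(np.float32)); print(st[i],ce[i].round(1),np.round(r[1],1),round(r[2]),"world",onz(w,*ce[i],10)[:2].round())
E
```

```text
[406.67832068 -43.14542399 227.89792433] [ 3.14150559e+00  1.20701875e-05 -6.27714415e-02] 91.45940221443074
[  148     0   198    91 10768] [241.1  34.9] [ 94.3 182.3] 78 world [560. -31.]
[378   0  14   9  65] [384.6   3.7] [13.1  7.5] 11 world [ 580. -189.]
[411   0  11   8  54] [416.6   3.4] [6.9 9.8] 79 world [ 578. -223.]
[396   3   7   6  29] [399.    5.5] [5. 6.] 90 world [ 578. -204.]
[ 37   9  54  17 340] [63.4 16.8] [10.9 54.3] 77 world [590. 163.]
[ 342    9   65   42 1118] [371.7  29.9] [66.4 34.4] 8 world [ 555. -176.]
[480  11  10  13  74] [483.9  17.6] [12.  9.] 90 world [ 560. -298.]
[388  15   7   6  27] [390.9  17.3] [4.5 6.3] 63 world [ 567. -196.]
[  0  37  14  40 369] [ 4.6 60. ] [39. 13.] 90 world [551. 239.]
[351  56  38  22 482] [370.1  66.9] [38.  18.4] 8 world [ 517. -175.]
[451  59  57  25 773] [476.5  72.8] [56.1 21.5] 4 world [ 503. -297.]
[  43   69   86  122 2205] [ 99.  112.6] [ 85.5 116.4] 5 world [487. 144.]
[233  75  36  24 390] [251.3  87.6] [14.2 41.3] 59 world [503. -38.]
[312  84  10   8  45] [315.6  87.7] [6.1 9.5] 76 world [ 498. -112.]
[  0 
[... 2047 characters left out ...]
55. 170.]
[ 427  139   85   65 2784] [467.1 165.3] [64. 84.] 90 world [ 395. -298.]
[356 159   7   5  26] [359.  161.2] [3.5 6.6] 72 world [ 409. -164.]
[ 89 172   7  17  52] [ 91.8 179.9] [16.5  3.4] 78 world [407. 170.]
[424 181  19  10  94] [432.4 183.8] [ 8.9 17.3] 67 world [ 374. -257.]
[197 183   7   8  31] [200.6 187. ] [7.1 5.7] 45 world [389.  35.]
[223 183   9   8  33] [227.1 186.1] [9.9 4.9] 45 world [388.   1.]
[268 191  37  15 289] [283.2 199.4] [14. 36.] 90 world [366. -68.]
[167 192  39  14 344] [185.9 199.5] [13. 38.] 90 world [374.  55.]
[490 195  14   6  58] [497.  197.6] [ 4.8 13.2] 85 world [ 351. -340.]
[469 196  11  10  60] [473.4 201. ] [ 9. 10.] 90 world [ 348. -311.]
```

```bash
python3 - <<'E'
import cv2,numpy as np
im=cv2.imread("pics/w15.png");h=cv2.cvtColor(im,cv2.COLOR_BGR2HSV)
def show(y0,y1,x0,x1,st=1):
    for y in range(y0,y1,st):
        print(y,"".join("#" if (h[y,x,1]<50 and h[y,x,2]>170) else "+" if (h[y,x,1]<50 and h[y,x,2]>110) else "o" if (h[y,x,1]<60 and h[y,x,2]<90) else "." for x in range(x0,x1)))
show(120,200,205,265,2)
E
```

```text
120 ...................+......##+...........+..............#....
122 .............+++++.++...+.+++++...oo...####.................
124 ........+++.++++++++.++++.+++++++.ooooo.####................
126 +.......++++++++++++++.++.++++++..ooo....##...............##
128 +.............+++++++..+++++++++..oo.......................#
130 ..##############+##...##++++++++..oo.......................+
132 +++++#############+####+.++++++...o..+.................++++.
134 ##+++++++##############++++++++..oo............+++++++......
136 ###++++++++##############++++++++.oo..++...+++.o.o..oo......
138 ####+++.+++++++++.####################+.oo+++++.oo....ooo...
140 ........+...+.++++####################++.+...+..............
142 ..............++++####################++.................ooo
144 ...............+..###############+########.................o
146 ...................+..#######################...oo..........
148 ................+......##########+.#########...oooo.........
150 ..+....................#########+.....#####....o............
152 ..................+...+#########+...............o..o....
[... 799 characters left out ...]
...################++###++....................oo..
180 +#.#######...###############++++++++........................
182 .......#.....#...############++++++++....++++.......o.......
184 #....#.#...###...##########.+++++++++++++++.................
186 #.........####.#++###++++##++++++++..++.......++............
188 #............#####.##+####+...+++++......###++++.........oo.
190 ...............##....###......#+++.+..........+.............
192 +++###....................##................................
194 ++..........................#...............................
196 ............................................................
198 #..######...................................................
```

```bash
python3 - <<'E'
from h import *
w=cap("wrist");o=bot.get_obs()
H=onz(w,232.5,141.5,13);a=onz(w,231,158,10);b=onz(w,234,125,10);d=b-a
print(H,a,b,np.arctan2(d[1],d[0])); t=H.copy();t[2]=28
print(o["tool_pos"],totool(t-o["tool_pos"]),"twist",(o["tcp_rot"][2]-np.arctan2(d[1],d[0]))*57.3)
E
```

```text
[443.14863601 -10.76475113  13.        ] [422.95135642  -6.80845523  10.        ] [462.3002721  -13.97875117  10.        ] -0.1802457904973
[406.67501576 -43.1213868  227.88853939] [ 0.03438309 -0.03459179  0.19988476] twist 6.739152047643044
```

Call:
{"fn": "play_rows", "kwargs": {"commands": [{"x": 0.0344, "y": -0.0346, "z": 0.04, "twist": 6.7}, {"x": 0.0344, "y": -0.0346, "z": 0.08, "twist": 6.7}, {"x": 0.0344, "y": -0.0346, "z": 0.12, "twist": 6.7}, {"x": 0.0344, "y": -0.0346, "z": 0.155, "twist": 6.7}, {"x": 0.0344, "y": -0.0346, "z": 0.18, "twist": 6.7}, {"x": 0.0344, "y": -0.0346, "z": 0.195, "twist": 6.7}, {"x": 0.0344, "y": -0.0346, "z": 0.2, "twist": 6.7}, {"x": 0.0344, "y": -0.0346, "z": 0.2, "twist": 6.7}], "jaw": 0.4}}

```text
time: 35.65
tool_pos: [443.1, -10.8, 27.6]
tcp_rot: [3.142, 0.001, -0.18]
contact_force: [-1.1, -0.2, 1.2]
grip_width: 55.4
finger_force: 0.0
```

Call:
{"fn": "play_rows", "kwargs": {"commands": [{"x": 0, "y": 0, "z": 0, "twist": 0}, {"x": 0, "y": 0, "z": 0, "twist": 0}, {"x": 0, "y": 0, "z": 0, "twist": 0}, {"x": 0, "y": 0, "z": 0, "twist": 0}, {"x": 0, "y": 0, "z": 0, "twist": 0}, {"x": 0, "y": 0, "z": 0, "twist": 0}, {"x": 0, "y": 0, "z": 0, "twist": 0}, {"x": 0, "y": 0, "z": 0, "twist": 0}], "jaw": 1}}

```text
time: 36.45
tool_pos: [443.5, -10.8, 28.2]
tcp_rot: [3.142, -0.001, -0.179]
contact_force: [0.3, 0.1, 5.8]
grip_width: 20.9
finger_force: 30.0
```

Call:
{"fn": "play_rows", "kwargs": {"commands": [{"x": 0, "y": 0, "z": -0.02, "twist": 0}, {"x": 0, "y": 0, "z": -0.05, "twist": 0}, {"x": 0, "y": 0, "z": -0.09, "twist": 0}, {"x": 0, "y": 0, "z": -0.12, "twist": 0}, {"x": 0, "y": 0, "z": -0.14, "twist": 0}, {"x": 0, "y": 0, "z": -0.14, "twist": 0}, {"x": 0, "y": 0, "z": -0.14, "twist": 0}, {"x": 0, "y": 0, "z": -0.14, "twist": 0}]}}

```text
time: 37.25
tool_pos: [442.3, -10.6, 166.6]
tcp_rot: [3.142, 0.003, -0.179]
contact_force: [-0.3, -0.4, -1.2]
grip_width: 20.9
finger_force: 30.0
```

Call:
{"fn": "play_rows", "kwargs": {"commands": [{"x": 0.04, "y": -0.01, "z": 0, "twist": -7}, {"x": 0.08, "y": -0.02, "z": 0, "twist": -14}, {"x": 0.11, "y": -0.03, "z": 0, "twist": -21.7}, {"x": 0.122, "y": -0.0395, "z": 0, "twist": -21.7}, {"x": 0.122, "y": -0.0395, "z": 0.02, "twist": -21.7}, {"x": 0.122, "y": -0.0395, "z": 0.05, "twist": -21.7}, {"x": 0.122, "y": -0.0395, "z": 0.07, "twist": -21.7}, {"x": 0.122, "y": -0.0395, "z": 0.08, "twist": -21.7}]}}

```text
time: 38.05
tool_pos: [568.3, 6.6, 84.3]
tcp_rot: [-3.14, 0.006, 0.199]
contact_force: [-0.4, -0.0, -0.8]
grip_width: 21.2
finger_force: 30.0
```

Call:
{"fn": "play_rows", "kwargs": {"commands": [{"x": 0, "y": 0, "z": 0.015, "twist": 0}, {"x": 0, "y": 0, "z": 0.03, "twist": 0}, {"x": 0, "y": 0, "z": 0.04, "twist": 0}, {"x": 0, "y": 0, "z": 0.048, "twist": 0}, {"x": 0, "y": 0, "z": 0.053, "twist": 0}, {"x": 0, "y": 0, "z": 0.055, "twist": 0}, {"x": 0, "y": 0, "z": 0.055, "twist": 0}, {"x": 0, "y": 0, "z": 0.055, "twist": 0}]}}

```text
time: 38.85
tool_pos: [570.6, 6.3, 33.4]
tcp_rot: [3.141, -0.001, 0.199]
contact_force: [0.3, 0.4, -0.4]
grip_width: 21.4
finger_force: 30.0
```

Call:
{"fn": "play_rows", "kwargs": {"commands": [{"x": 0, "y": 0, "z": 0, "twist": 0}, {"x": 0, "y": 0, "z": 0, "twist": 0}, {"x": 0, "y": 0, "z": 0, "twist": 0}, {"x": 0, "y": 0, "z": 0, "twist": 0}, {"x": 0, "y": 0, "z": 0, "twist": 0}, {"x": 0, "y": 0, "z": -0.03, "twist": 0}, {"x": 0, "y": 0, "z": -0.07, "twist": 0}, {"x": 0, "y": 0, "z": -0.11, "twist": 0}], "jaw": 0.62}}

```text
time: 39.65
tool_pos: [569.8, 6.4, 143.7]
tcp_rot: [-3.141, 0.001, 0.199]
contact_force: [0.5, 0.0, -1.1]
grip_width: 34.8
finger_force: 0.0
```

Call:
{"fn": "play_rows", "kwargs": {"commands": [{"x": -0.04, "y": 0.01, "z": -0.04, "twist": 0}, {"x": -0.08, "y": 0.02, "z": -0.08, "twist": 0}, {"x": -0.1, "y": 0.03, "z": -0.1, "twist": 0}, {"x": -0.1, "y": 0.03, "z": -0.11, "twist": 0}, {"x": -0.1, "y": 0.03, "z": -0.11, "twist": 0}, {"x": -0.1, "y": 0.03, "z": -0.11, "twist": 0}, {"x": -0.1, "y": 0.03, "z": -0.11, "twist": 0}, {"x": -0.1, "y": 0.03, "z": -0.11, "twist": 0}], "jaw": 0.95}}

```text
time: 40.45
tool_pos: [478.2, -42.4, 251.5]
tcp_rot: [-3.14, 0.002, 0.2]
contact_force: [-0.4, 0.7, 0.4]
grip_width: 4.8
finger_force: 0.0
```

```bash
python3 - <<'E'
from h import *
w=cap("wrist","w16.png");s=cap("side","s16.png");o=bot.get_obs();print(o["tool_pos"],o["tcp_rot"])
R=Ro.from_euler("z",.2).as_matrix();C=np.array([580,-30,0])
for p in [(-3,-36,14),(-3,38,14),(-60,-82,42),(-60,82,42),(60,-82,42),(60,82,42)]: print(p,proj(w,C+R@p).round(),proj(s,C+R@p).round())
h=cv2.cvtColor(w["pixels"],cv2.COLOR_RGB2HSV)
for y in range(20,190,4): print(y,"".join("o" if h[y,x,2]<75 else "+" if h[y,x,2]<130 else "." if h[y,x,2]<215 else "#" for x in range(150,380,3)))
E
```

```text
[478.21507906 -42.52858504 251.88178076] [-3.14080428e+00  1.77270715e-03  1.99885208e-01]
(-3, -36, 14) [297.  86.] [208. 226.]
(-3, 38, 14) [237.  86.] [196. 250.]
(-60, -82, 42) [338. 134.] [239. 207.]
(-60, 82, 42) [199. 135.] [215. 261.]
(60, -82, 42) [345.  21.] [187. 199.]
(60, 82, 42) [192.  21.] [156. 249.]
20 .....+.........++++++++++++++++++++............##..###############.+++++++...
24 +..............++++++++++++++++++++++++++++++++++++++++++++++++++..+oo+++++++
28 +.............#++++++++++++++++++++++++++++++++++++++++++++++++++#+.....++++o
32 +.............#+++++#.##.##.#..#..#..#.#..#..#.......#..#.....+++#...........
36 ...............+++++##########################################.++#...........
40 ...............+++++##########################################.++#...........
44 ....+++........+++++.#########################################.++#...........
48 .....+++.......+++++#########################################.+++#...........
52 ..++++++++.....++.+.##########################################+++............
56 .+++++++++.....+++++.#############################
[... 2023 characters left out ...]
.#++++++++++++++++++++++++++++++++++++++++++
160 ..++...#........++++++...+++++++.##.+++++++++++++++++++++++++++++++++++++++++
164 .++..............++++....++++..++###++++++++++++++++++++++++++.+.++++++++++++
168 ..........................+......###+++++++++++++++++++++++++++++++++++++++++
172 .................................#..+++++++++++++o++.++++++++++++++++++++++..
176 ....................................++++++++++++++++++++o++++..++.+++++++++++
180 ....................................+++++.++++++++++++++ooo++ooo+......++++++
184 ........+...........................++++++++++++++++++++o+++++...++ooo++..+++
188 .............................##.....+++++++++++++++++++++++++++++.+.+.++++o++
```

```bash
python3 - <<'E'
from h import *
s=cap("side");c=cap("scene");k=1.5625
print("bucket base/side", onz(s,175/k,352/k,0).round(), "scene base",onz(c,236/k,320/k,0).round())
print("bucket rim",tri([(s,170/k,292/k),(c,232/k,275/k)])[0].round())
print("redbox",tri([(s,243/k,248/k),(c,310/k,252/k)])[0].round())
print("blue can top",tri([(s,99/k,281/k),(c,172/k,260/k)])[0].round())
# lid edge corners in side view s16: project hypotheses for theta
R=Ro.from_euler("z",.2).as_matrix();C=np.array([580,-30,0])
for th in (1.6,1.7,1.85):
    print(th,[proj(s,C+R@[63-126*np.cos(th)+16*np.sin(th),y,42+126*np.sin(th)+16*np.cos(th)]).round() for y in (-85,85)])
E
```

```text
bucket base/side [783.  12.   0.] scene base [774.  10.   0.]
bucket rim [776.   2. 100.]
redbox [ 796. -178.   60.]
blue can top [757. 109. 193.]
1.6 [array([172., 148.]), array([133., 197.])]
1.7 [array([167., 149.]), array([127., 197.])]
1.85 [array([159., 150.]), array([118., 198.])]
```

Call:
{"fn": "play_rows", "kwargs": {"commands": [{"x": 0.04, "y": 0.004, "z": 0, "twist": 0}, {"x": 0.08, "y": 0.008, "z": 0, "twist": 0}, {"x": 0.12, "y": 0.008, "z": 0, "twist": 0}, {"x": 0.16, "y": 0.008, "z": 0, "twist": 0}, {"x": 0.2, "y": 0.008, "z": 0, "twist": 0}, {"x": 0.228, "y": 0.008, "z": 0, "twist": 0}, {"x": 0.228, "y": 0.008, "z": 0, "twist": 0}, {"x": 0.228, "y": 0.008, "z": 0, "twist": 0}], "jaw": 1}}

```text
time: 41.45
tool_pos: [703.1, -5.4, 251.5]
tcp_rot: [-3.141, 0.002, 0.2]
contact_force: [0.2, -0.4, -1.3]
grip_width: 0.7
finger_force: 0.0
```

Call:
{"fn": "play_rows", "kwargs": {"commands": [{"x": 0, "y": 0, "z": 0.02, "twist": 0}, {"x": 0, "y": 0, "z": 0.04, "twist": 0}, {"x": 0, "y": 0, "z": 0.06, "twist": 0}, {"x": 0, "y": 0, "z": 0.075, "twist": 0}, {"x": 0, "y": 0, "z": 0.08, "twist": 0}, {"x": 0, "y": 0, "z": 0.08, "twist": 0}, {"x": 0, "y": 0, "z": 0.08, "twist": 0}, {"x": 0, "y": 0, "z": 0.08, "twist": 0}]}}

```text
time: 42.25
tool_pos: [703.6, -5.7, 174.4]
tcp_rot: [3.141, -0.002, 0.199]
contact_force: [-0.3, 0.6, 0.5]
grip_width: 0.3
finger_force: 0.0
```

Call:
{"fn": "play_rows", "kwargs": {"commands": [{"x": -0.014, "y": 0, "z": 0, "twist": 0}, {"x": -0.026, "y": 0, "z": 0, "twist": 0}, {"x": -0.038, "y": 0, "z": 0, "twist": 0}, {"x": -0.048, "y": 0, "z": 0, "twist": 0}, {"x": -0.058, "y": 0, "z": 0, "twist": 0}, {"x": -0.068, "y": 0, "z": 0, "twist": 0}, {"x": -0.077, "y": 0, "z": 0.002, "twist": 0}, {"x": -0.085, "y": 0, "z": 0.004, "twist": 0}]}}

```text
time: 43.05
tool_pos: [620.2, -22.4, 170.0]
tcp_rot: [3.141, -0.003, 0.199]
contact_force: [1.7, 0.8, 0.6]
grip_width: 0.5
finger_force: 0.7
```

```bash
python3 - <<'E'
from h import *
s=cap("side","s17.png");o=bot.get_obs();print(o["tool_pos"],o["contact_force"])
R=Ro.from_euler("z",.2).as_matrix();C=np.array([580,-30,0])
for th in (1.0,1.1,1.2,1.3):
    print(th,[proj(s,C+R@[63-126*np.cos(th)+16*np.sin(th),y,42+126*np.sin(th)+16*np.cos(th)]).round() for y in (-85,85)])
g=cv2.cvtColor(s["pixels"],cv2.COLOR_RGB2GRAY);a=cv2.cvtColor(cv2.imread("pics/s16.png"),cv2.COLOR_BGR2GRAY)
d=(cv2.absdiff(g,a)>25)
for y in range(110,260,5): print(y,"".join("#" if d[y,x] else "." for x in range(100,260,2)))
E
```

```text
[618.90868051 -22.55532335 169.43596392] [-0.46484323  0.28413663  0.71863261]
1.0 [array([207., 158.]), array([174., 209.])]
1.1 [array([201., 155.]), array([167., 206.])]
1.2 [array([195., 153.]), array([160., 203.])]
1.3 [array([189., 151.]), array([154., 200.])]
110 ...................######################.....................##################
115 ..................#######################..###########.............#############
120 ......................###################.######.#####..#.##..........##########
125 ......................###############....####.###.##########............########
130 .......................############.####.#...####.#####.##########.........#####
135 .......................############....#...##......########.#..######......#####
140 .......................#########.###.#..#####...#......##......###############..
145 .......................######..######...#####...#......#.............###########
150 ....................###############..##.########.............#..##..############
155 ...............##################..###########..................
[... 1016 characters left out ...]
.............#######
220 ....................####..........##.#....####################.....#......####..
225 ...................##.....###...####.....########...####...#######.........#....
230 .......................#...#...##.#.....#############.........#.#.....####......
235 ........................###..####.....###############......#####.....####.......
240 .....................##..######......################......##...................
245 ..........................####.....#########..#..###.#######.#..........#####...
250 .........................##.......#########...#........######.........######.##.
255 ..........................##..............#####..........###..........#.##.#####
```

Call:
{"fn": "play_rows", "kwargs": {"commands": [{"x": -0.014, "y": 0, "z": 0.006, "twist": 0}, {"x": -0.028, "y": 0, "z": 0.013, "twist": 0}, {"x": -0.041, "y": 0, "z": 0.023, "twist": 0}, {"x": -0.052, "y": 0, "z": 0.034, "twist": 0}, {"x": -0.061, "y": 0, "z": 0.047, "twist": 0}, {"x": -0.066, "y": 0, "z": 0.056, "twist": 0}, {"x": -0.07, "y": 0, "z": 0.0655, "twist": 0}, {"x": -0.073, "y": 0, "z": 0.0755, "twist": 0}]}}

```text
time: 43.9
tool_pos: [548.5, -36.9, 93.1]
tcp_rot: [3.141, -0.0, 0.199]
contact_force: [0.2, 0.1, 0.1]
grip_width: 0.5
finger_force: 0.4
```

Call:
{"fn": "play_rows", "kwargs": {"commands": [{"x": -0.001, "y": 0, "z": 0.004, "twist": 0}, {"x": -0.002, "y": 0, "z": 0.008, "twist": 0}, {"x": -0.002, "y": 0, "z": 0.01, "twist": 0}, {"x": -0.002, "y": 0, "z": 0.011, "twist": 0}, {"x": -0.002, "y": 0, "z": 0.012, "twist": 0}, {"x": -0.002, "y": 0, "z": 0.012, "twist": 0}, {"x": -0.002, "y": 0, "z": 0.012, "twist": 0}, {"x": -0.002, "y": 0, "z": 0.012, "twist": 0}]}}

```text
time: 44.7
tool_pos: [546.4, -37.3, 83.0]
tcp_rot: [3.141, -0.0, 0.2]
contact_force: [-5.6, 0.6, 12.9]
grip_width: 0.5
finger_force: 6.5
```

Call:
{"fn": "play_rows", "kwargs": {"commands": [{"x": 0, "y": 0, "z": 0.0015, "twist": 0}, {"x": 0, "y": 0, "z": 0.003, "twist": 0}, {"x": 0, "y": 0, "z": 0.003, "twist": 0}, {"x": 0, "y": 0, "z": 0.003, "twist": 0}, {"x": 0, "y": 0, "z": 0.003, "twist": 0}, {"x": 0, "y": 0, "z": -0.01, "twist": 0}, {"x": 0, "y": 0, "z": -0.04, "twist": 0}, {"x": -0.03, "y": 0, "z": -0.08, "twist": 0}]}}

```text
time: 45.5
tool_pos: [518.6, -43.1, 161.5]
tcp_rot: [3.142, -0.001, 0.2]
contact_force: [0.1, -1.1, 1.0]
grip_width: 0.1
finger_force: 0.0
```

Call:
{"fn": "play_rows", "kwargs": {"commands": [{"x": -0.03, "y": 0, "z": -0.03, "twist": 0}, {"x": -0.06, "y": 0, "z": -0.06, "twist": 0}, {"x": -0.06, "y": 0.03, "z": -0.08, "twist": 0}, {"x": -0.06, "y": 0.06, "z": -0.08, "twist": 0}, {"x": -0.06, "y": 0.06, "z": -0.08, "twist": 0}, {"x": -0.06, "y": 0.06, "z": -0.08, "twist": 0}, {"x": -0.06, "y": 0.06, "z": -0.08, "twist": 0}, {"x": -0.06, "y": 0.06, "z": -0.08, "twist": 0}], "jaw": 0.5}}

```text
time: 46.3
tool_pos: [469.9, -113.0, 241.1]
tcp_rot: [-3.141, 0.001, 0.2]
contact_force: [0.2, -0.3, -0.1]
grip_width: 45.7
finger_force: 0.0
```

```bash
python3 - <<'E'
from h import *
w=cap("wrist","w18.png");s=cap("side","s18.png");o=bot.get_obs();print(o["time"],o["tool_pos"],o["tcp_rot"])
# compare lid area in side to initial shut image
a=cv2.cvtColor(cv2.imread("pics/side0.png"),cv2.COLOR_BGR2GRAY);g=cv2.cvtColor(s["pixels"],cv2.COLOR_RGB2GRAY)
ed=cv2.Canny(a,60,150);e2=cv2.Canny(g,60,150)
box=np.s_[195:275,150:215]; dt=cv2.distanceTransform(255-e2,cv2.DIST_L2,3);m=dt[box][ed[box]>0];print("edge dist med/90%",np.median(m),np.percentile(m,90),len(m))
# tab: dark small blob near expected
R=Ro.from_euler("z",.2).as_matrix();C=np.array([580,-30,0]);P=C+R@[0,-146,70];print(P,proj(w,P))
u,v=proj(w,P).astype(int);h=cv2.cvtColor(w["pixels"],cv2.COLOR_RGB2HSV)
for y in range(v-22,v+22): print(y,"".join("o" if h[y,x,2]<65 else "+" if h[y,x,2]<110 else "." for x in range(u-40,u+30)))
E
```

```text
46.4 [ 470.02970411 -113.13217258  241.21597362] [-3.14130605e+00  3.89266029e-04  2.00410277e-01]
edge dist med/90% 0.0 1.3693 340
[ 609.0057223  -173.08972036   70.        ] [349.67519209  52.18796131]
30 .........................................................+............
31 ......................................................................
32 ......................................................................
33 ......................................................................
34 ......................................................................
35 ......................................................................
36 ......................................................................
37 ......................................................................
38 ......................................................................
39 ......................................................................
40 ......................................................................
41 ......................................................................
42 .....
[... 1659 characters left out ...]
..................................
65 .................++...................................................
66 .................+....................................................
67 ......................................................................
68 ......................................................................
69 ......................................................................
70 ......................................................................
71 ......................................................................
72 ......................................................................
73 ......................................................................
```

Call:
{"fn": "play_rows", "kwargs": {"commands": [{"x": 0.03, "y": 0.02, "z": 0, "twist": -8}, {"x": 0.06, "y": 0.04, "z": 0, "twist": -16}, {"x": 0.09, "y": 0.06, "z": 0, "twist": -24}, {"x": 0.11, "y": 0.08, "z": 0, "twist": -32}, {"x": 0.1239, "y": 0.0885, "z": 0, "twist": -40}, {"x": 0.1239, "y": 0.0885, "z": 0.02, "twist": -48}, {"x": 0.1239, "y": 0.0885, "z": 0.04, "twist": -56}, {"x": 0.1239, "y": 0.0885, "z": 0.06, "twist": -64}]}}

```text
time: 47.2
tool_pos: [609.2, -175.5, 180.3]
tcp_rot: [-3.141, -0.0, 1.323]
contact_force: [-0.3, 0.5, -0.4]
grip_width: 46.4
finger_force: 0.0
```

Call:
{"fn": "play_rows", "kwargs": {"commands": [{"x": 0, "y": 0, "z": 0, "twist": -8}, {"x": 0, "y": 0, "z": 0.01, "twist": -16}, {"x": 0, "y": 0, "z": 0.02, "twist": -24}, {"x": 0, "y": 0, "z": 0.03, "twist": -25.5}, {"x": 0, "y": 0, "z": 0.03, "twist": -25.5}, {"x": 0, "y": 0, "z": 0.03, "twist": -25.5}, {"x": 0, "y": 0, "z": 0.03, "twist": -25.5}, {"x": 0, "y": 0, "z": 0.03, "twist": -25.5}]}}

```text
time: 48.0
tool_pos: [609.4, -176.2, 152.1]
tcp_rot: [3.141, 0.001, 1.76]
contact_force: [-0.9, 0.4, -0.5]
grip_width: 45.8
finger_force: 0.0
```

```bash
python3 - <<'E'
from h import *
o=bot.get_obs();print(o["tool_pos"],o["tcp_rot"],o["grip_width"]);print(totool(np.array([609,-176,75])-o["tool_pos"]))
E
```

```text
[ 609.36247234 -176.18121246  152.06282812] [3.14063701e+00 7.15493468e-04 1.76042998e+00] 45.8031979412393
[ 0.00030143 -0.00039546  0.07706229]
```

Call:
{"fn": "play_rows", "kwargs": {"commands": [{"x": 0, "y": 0, "z": 0.03, "twist": 0}, {"x": 0, "y": 0, "z": 0.05, "twist": 0}, {"x": 0, "y": 0, "z": 0.065, "twist": 0}, {"x": 0, "y": 0, "z": 0.077, "twist": 0}, {"x": 0, "y": 0, "z": 0.077, "twist": 0}, {"x": 0, "y": 0, "z": 0.077, "twist": 0}, {"x": 0, "y": 0, "z": 0.077, "twist": 0}, {"x": 0, "y": 0, "z": 0.077, "twist": 0}]}}

```text
time: 48.8
tool_pos: [609.6, -176.3, 75.4]
tcp_rot: [3.14, 0.001, 1.761]
contact_force: [0.1, 1.2, -0.0]
grip_width: 46.0
finger_force: 0.0
```

Call:
{"fn": "play_rows", "kwargs": {"commands": [{"x": 0, "y": 0, "z": 0, "twist": 0}, {"x": 0, "y": 0, "z": 0, "twist": 0}, {"x": 0, "y": 0, "z": 0, "twist": 0}, {"x": 0, "y": 0, "z": 0, "twist": 0}, {"x": 0, "y": 0, "z": 0, "twist": 0}, {"x": 0, "y": 0, "z": 0, "twist": 0}, {"x": 0, "y": 0, "z": 0, "twist": 0}, {"x": 0, "y": 0, "z": 0, "twist": 0}], "jaw": 1}}

```text
time: 49.6
tool_pos: [609.1, -176.1, 74.4]
tcp_rot: [3.142, 0.0, 1.761]
contact_force: [0.5, -0.8, 0.2]
grip_width: 11.8
finger_force: 30.0
```

Call:
{"fn": "play_rows", "kwargs": {"commands": [{"x": 0.004, "y": 0, "z": 0, "twist": 0}, {"x": 0.009, "y": 0, "z": 0, "twist": 0}, {"x": 0.014, "y": 0, "z": 0, "twist": 0}, {"x": 0.018, "y": 0, "z": 0, "twist": 0}, {"x": 0.022, "y": 0, "z": 0, "twist": 0}, {"x": 0.026, "y": 0, "z": 0, "twist": 0}, {"x": 0.027, "y": 0, "z": 0, "twist": 0}, {"x": 0.027, "y": 0, "z": 0, "twist": 0}]}}

```text
time: 50.4
tool_pos: [604.3, -151.0, 74.6]
tcp_rot: [3.141, 0.003, 1.762]
contact_force: [1.6, -7.5, -1.9]
grip_width: 12.2
finger_force: 30.0
```

Call:
{"fn": "play_rows", "kwargs": {"commands": [{"x": 0, "y": 0, "z": 0, "twist": 0}, {"x": 0, "y": 0, "z": 0, "twist": 0}, {"x": 0, "y": 0, "z": 0, "twist": 0}, {"x": 0, "y": 0, "z": 0, "twist": 0}, {"x": 0, "y": 0, "z": 0, "twist": 0}, {"x": 0, "y": 0, "z": -0.03, "twist": 0}, {"x": 0, "y": 0, "z": -0.07, "twist": 0}, {"x": 0, "y": 0, "z": -0.11, "twist": 0}], "jaw": 0.4}}

```text
time: 51.2
tool_pos: [603.5, -149.2, 185.2]
tcp_rot: [-3.14, -0.001, 1.762]
contact_force: [0.3, 0.3, -0.2]
grip_width: 55.1
finger_force: 0.0
```

Call:
{"fn": "play_rows", "kwargs": {"commands": [{"x": 0, "y": -0.02, "z": -0.03, "twist": 8}, {"x": 0, "y": -0.06, "z": -0.07, "twist": 16}, {"x": 0, "y": -0.1, "z": -0.11, "twist": 24}, {"x": 0, "y": -0.13, "z": -0.12, "twist": 32}, {"x": 0, "y": -0.13, "z": -0.12, "twist": 40}, {"x": 0, "y": -0.13, "z": -0.12, "twist": 48}, {"x": 0, "y": -0.13, "z": -0.12, "twist": 56}, {"x": 0, "y": -0.13, "z": -0.12, "twist": 64}]}}

```text
time: 52.0
tool_pos: [476.1, -174.0, 304.6]
tcp_rot: [3.141, -0.0, 0.639]
contact_force: [-0.1, -0.3, 0.3]
grip_width: 55.0
finger_force: 0.0
```

Call:
{"fn": "play_rows", "kwargs": {"commands": [{"x": 0, "y": 0, "z": 0, "twist": 8}, {"x": 0, "y": 0, "z": 0, "twist": 16}, {"x": 0, "y": 0, "z": 0, "twist": 24}, {"x": 0, "y": 0, "z": 0, "twist": 24}, {"x": 0, "y": 0, "z": 0, "twist": 24}, {"x": 0, "y": 0, "z": 0, "twist": 24}, {"x": 0, "y": 0, "z": 0, "twist": 24}, {"x": 0, "y": 0, "z": 0, "twist": 24}]}}

```text
time: 52.8
tool_pos: [476.3, -174.2, 304.4]
tcp_rot: [3.142, 0.0, 0.227]
contact_force: [0.3, -0.5, 0.1]
grip_width: 55.0
finger_force: 0.0
```

```bash
python3 - <<'E'
from h import *
w=cap("wrist","w20.png");s=cap("side","s20.png");o=bot.get_obs();print(o["time"],o["tool_pos"],o["tcp_rot"],o["contact_force"])
R=Ro.from_euler("z",.2).as_matrix();C=np.array([580,-30,0]);P=C+R@[0,-121,70];u,v=proj(w,P).astype(int);print("tab exp",proj(w,P))
h=cv2.cvtColor(w["pixels"],cv2.COLOR_RGB2HSV)
y0,x0=max(v-14,0),u-25
sub=(h[y0:v+14,x0:u+25,2]<75);yy,xx=np.nonzero(sub);print("tab dark",sub.sum(),np.median(xx)+x0,np.median(yy)+y0)
m=cv2.inRange(h,(12,70,150),(28,255,255));n,l,st,ce=cv2.connectedComponentsWithStats(m)
print([(st[i].tolist(),onz(w,*ce[i],14).round().tolist()) for i in range(1,n) if st[i,4]>200])
a=cv2.cvtColor(cv2.imread("pics/side0.png"),cv2.COLOR_BGR2GRAY);g=cv2.cvtColor(s["pixels"],cv2.COLOR_RGB2GRAY)
ed=cv2.Canny(a,60,150);e2=cv2.Canny(g,60,150);dt=cv2.distanceTransform(255-e2,cv2.DIST_L2,3)
for b in (np.s_[195:275,150:245],np.s_[178:200,205:235],np.s_[170:195,265:300],np.s_[220:250,272:298]):
    q=dt[b][ed[b]>0];print(len(q),np.median(q),np.percentile(q,90))
# dark mat extent in wrist
mm=((h[...,2]<70)&(h[...,1]<60)).astype(np.uint8);mm[200:]=0
n,l,st,ce=cv2.connectedComponentsWithStats(mm);i=1+np.argmax(st[1:,4]);box=cv2.boxPoints(cv2.minAreaRect(np.argwhere(l==i)[:,::-1].astype(np.float32)));print("mat",[onz(w,*p,3).round()[:2].tolist() for p in box])
E
```

```text
52.9 [ 476.30266286 -174.20359754  304.40277685] [3.14148786e+00 2.10824216e-05 2.26083910e-01] [ 0.23233126 -0.07198243  0.48218625]
tab exp [264.20063891  58.37278818]
tab dark 58 267.0 64.0
[([280, 10, 33, 14, 229], [674.0, -178.0, 14.0]), ([331, 20, 77, 29, 673], [676.0, -276.0, 14.0]), ([210, 141, 58, 17, 278], [485.0, -137.0, 14.0]), ([407, 157, 36, 51, 353], [501.0, -415.0, 14.0])]
637 0.0 4.2343
178 0.0 0.2865029
178 0.0 3.82
104 0.0 0.0
mat [[519.0, 215.0], [534.0, 149.0], [383.0, 142.0], [366.0, 214.0]]
```

```bash
python3 -c "
from plant import bot
print(bot.close_job())"
```

```text
the job is handed in; nothing more can be done
None
```

I handed the job in at about 53 s; the interface gave no verdict. My last checks put both spark plugs I found in the case, the lid shut, the catch home, the blade on the mat and both bolts where they started.

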